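# Clamp a cork block in the gluing jig with the trigger clamp

### The arm

A 6-joint arm with a two-finger parallel gripper is mounted at the origin on a cart in front of the work surface, level with it; the furniture and walls round the work are solid. World frame = base frame: x ahead of the robot, y to its left, z up, the work surface at z = 0. Lengths are in m, angles in rad, forces in N, time in s.
With the tool pointing down it reaches from about 0.225 to 0.875 m from the base axis. Payload 3.4 kg.
Tool frame: the origin (TCP) lies at the very end of the fingers, on their centre line; the grasp point (between the pads) lies manip.pinch_z behind it (manip.pinch_z is the distance from the TCP to the grasp point, in m); z points along the fingers, y is the direction in which the jaws open and shut (so a half turn about z gives the same grasp; the last joint's range is limited). The gripper opens to 85 mm and grips with 20 to 120 N. Pads are 22 mm wide; open, the fingers measure 114 mm over their backs; the gripper's body (76 mm by 85 mm) begins 54 mm behind the grasp point. The pads swing forward as they close: fully open they stand 13 mm farther back than shut.
Start: joints at [-0.121, 0.276, 1.505, -0, 1.361, -0.121], TCP at [0.575, -0, 0.231] pointing down, gripper open.
Joint ranges: [-2.89, 2.89], [-0.75, 2.08], [0.22, 2.7], [-1.18, 4.32], [0.11, 2.71], [-2.7, 2.7]. Speed limits (rad/s): [2.57, 2.57, 3.14, 3.14, 3.14, 3.14].

### API

Orientations are given as a unit quaternion [w, x, y, z].
In Python, from rig import manip, imaging, workorder gives the robot as it stands.
- The arm moves only by the tool apply_moves, never from a script. Its argument "moves" is one flat list of numbers, 7 for each row, row after row: the finger opening in m, from 0 to 0.0854, then the shift along the tool's x, y, z in m, then the turn, a rotation vector about the tool's x, y, z in rad. In form: [jaw, tx, ty, tz, rx, ry, rz, jaw, tx, ty, tz, rx, ry, rz, ...]. A call has exactly 8 rows; each row shifts and turns the pose as measured when the row begins, along the tool's axes as they then stand; what a row does not reach is not made up. A row lasts 1/12 s, in which the tool goes at most 41.7 mm and 7.16 degrees, less where a joint would pass 70% of its speed; a pose out of reach is approached as far as the arm can. A call with a gripper value outside its range is refused whole. The fingers move at their own pace and stop on an object; "newtons" is the grip in N (left out, the last holds). Time passes only in rows, so rows that do not move let the fingers close, or fill a call up. It gives the time, the measured TCP pose, the force and the opening at its end, in the units of the state.
- manip.get_state(): the state, without advancing time (a new reading comes with each control period).
- imaging.get_image(name): name is "scene" or "side" or "wrist"; returns a dict with "image" (480x640x3 uint8, red, green, blue), "range_z" (480x640 float32, m along the optical axis (not along the pixel's ray), 0 where there is no reading), "fx", "fy", "cx", "cy" (pixels), "k1" (the pictures are not rectified: a ray, as slopes to the right and down, at radius r is drawn at 1 + k1 r^2 times it, then the intrinsics apply), "R" (3x3) and "t" (3): a world point X has camera coordinates R X + t. Camera axes: x right, y down, z forward; pixel columns grow to the right and rows downward; lengths in m; the calibration is good to about 2 mm. A picture is of the moment at which its call begins.
- workorder.sign_off(): hands the job in, once; it reports no verdict.
The state is a dict: "clock": time; "qpos": joint angles; "qd": joint speeds; "effort": joint torques, N m; "position": TCP position; "ee_rot": TCP orientation; "contact_force": force on the tool from outside, world axes, zero at the start; "moment": the same for the moment, N m; "width": finger opening in m.
Only numpy, scipy, OpenCV 4.12 (cv2) and the standard library are available. Lean on these libraries where they do the work, as an engineer would, in place of code of your own. Each camera call takes 0.05 s, during which the arm holds its last target.

### The job

Lay the loose cork block flat in the corner nest of the plywood jig and let go of it, then pump the clamp's trigger toward its upright handle until the jaw's pad presses on the block and its spring plunger is about half-way in; move the jaw by the trigger only. Never press the plunger more than three quarters in (it would crush the cork), and do not shift the dropper bottle, the measuring cup or the pebble beside the jig. Finish while holding: the gripper still keeps the trigger squeezed, with the plunger half-way in, when the program ends.

Things in the scene. Friction and masses are not known exactly. Their poses are not given: they have to be found in the camera images.
- block_center (a point): centre of the loose cork block, a plain brown brick 60 x 95 x 38 mm (its own x, y, z), about 60 g, lying flat on the table left of the jig, long side along its y. Any other cork brick at the back of the table is scenery.
- nest (a point): centre of the nest, on its floor (14 mm above the table, fixed to the jig). y points along the board, the way the jaw advances, x across, z up. It takes the block flat, long side along y, either way round: 66 mm wide in x, 101 mm long in y. A seated block's centre is 19 mm above this point. The +y end is a fence 42 mm high that the jaw presses the block against.
- squeeze_point (a point): where to squeeze, 80 mm above the table, axes as the nest's, on the nest's -y side, 155 to 165 mm away. Midway between the outer faces of handle and squeezed trigger: handle face 11 mm to +y, trigger crossbar face 11.5 mm (squeezed) to 32 mm (released) to -y. Fingers round this point, closing along y from above, opened to 75 mm or more to let go, pump the trigger with the hand still.
- trigger (a joint): trigger angle, rad: 0 released, 0.32 squeezed. Springs back with 2 to 4 N at the crossbar; squeezing takes up to 10 N. Driving, it moves the jaw 0.45 mm per mm of crossbar; its pawl drives 6 mm rack teeth, so a full squeeze from fully released advances the jaw 6 mm as a rule (the first 3 to 9 mm), after some idle travel.
- jaw (a joint): how far the jaw (rod and steel head) has advanced toward the nest, m, 0 to 0.056. Friction holds the rod against about 3 N only: there is no lock, so when the trigger is let go a plunger pushed in farther than about 3 mm pushes the jaw back until about 3 mm is left.
- plunger (a joint): how far the jaw's spring plunger is pushed in, m: 0 free, 0.012 fully home; about 0.8 N per mm. It shows the pressure on the block; half-way is 0.006.
- pad_face (a point): centre of the front face of the rubber pad on the plunger (36 mm wide in x, 30 mm high, 30 mm above the table), which faces +y of the nest and meets the block's end face. A 12 mm long steel stem shows between pad and jaw head when the plunger is free.
- pad: the black rubber pad on the front of the spring plunger, 36 x 8 x 30 mm, origin at its centre
- jaw_head: the dark steel jaw head behind the pad, 40 x 14 x 34 mm, origin at its centre, 30 mm above the table; moved by the trigger only, not by hand
- crossbar: the black crossbar at the top of the trigger lever, behind the handle (-y side), at the squeeze point's height (3 mm lower when released): 34 mm long in x, 10 mm thick, origin at its centre. The fingers press here. The lever's pivot is 66 mm below it, 14 mm above the table.
- block: the cork block; origin at the centre of its underside, axes as for its centre
- dropper_mid (a point): bystander: centre of the brown dropper bottle, 33 mm across, 75 mm high, standing behind the jig
- cup_mid (a point): bystander: centre of the clear plastic measuring cup, 67 mm across, 74 mm high
- pebble_mid (a point): bystander: centre of the grey pebble, 49 mm across, 23 mm high, right of the jig
- nest_gap (a point): the nest's centre again, 14 mm higher: the level of the tops of its corner rails. In the middle of each long side the rails leave a finger gap 45 mm long in y (25 mm before to 19.5 mm past the centre), where fingers can go down to the nest floor.
- handle: the clamp's fixed black upright handle, 24 mm wide in x, 10 mm thick in y, its top 88 mm above the table, centre 6 mm to +y of the squeeze point. Nothing round handle and crossbar is higher than 48 mm above the table. (Its origin is the jig's own, on the table, not on the handle.)
Not all that is in view belongs to the job. There is more than one size of the block; the job needs the smallest.

How it is judged:
By the outcome, as a careful person would: the job done as asked, in the order asked, and still so for the second after the job is handed in, while the arm keeps its last pose, push and grip.
It also fails if it takes over 70 s, if anything falls off the work surface, if the arm or the gripper's body presses on something with over 40 N, if the wrist force passes 120 N, or if a joint passes its speed limit or range.

## Working session

There is one attempt and no reset: what is moved stays moved. The work goes in short steps, Python scripts to look and compute and a tool call to move; the robot and the scene stay as the last step left them, time stands still between calls to the robot, and variables do not carry over. Pictures are saved under pics/ and viewed, and the job is handed in when it is done.

Besides the shell and the picture viewer there is one more tool, called after ">>>" as name(argument=value, ...), one argument or row to a line, values as JSON. apply_moves: Moves the arm, as the interface text tells. Its arguments: {"type":"object","properties":{"moves":{"type":"array"},"newtons":{"type":"number"}},"required":["moves"]}

```bash
ls; mkdir -p pics
cat > h.py <<'E'
import numpy as np, cv2
from rig import manip, imaging, workorder
def grab(n,tag):
    d=imaging.get_image(n); cv2.imwrite(f'pics/{tag}.png',d['image'][:,:,::-1]); np.savez(f'/tmp/{tag}.npz',**d); return d
def load(tag):
    d=np.load(f'/tmp/{tag}.npz'); return {k:d[k] for k in d}
def ray(d,u,v):
    K=np.array([[d['fx'],0,d['cx']],[0,d['fy'],d['cy']],[0,0,1]],float)
    p=cv2.undistortPoints(np.array([[[u,v]]],float),K,np.array([d['k1'],0,0,0],float))[0,0]
    R=d['R'];o=-R.T@d['t'];w=R.T@np.array([p[0],p[1],1]);return o,w
def onz(d,u,v,z):
    o,w=ray(d,u,v);return o+w*(z-o[2])/w[2]
def dep(d,u,v):
    o,w=ray(d,u,v);return o+w*float(d['range_z'][int(v),int(u)])
def proj(d,X):
    c=d['R']@np.array(X)+d['t'];a=c[:2]/c[2];r=1+d['k1']*(a@a)
    return np.array([d['fx']*a[0]*r+d['cx'],d['fy']*a[1]*r+d['cy']])
E
python3 - <<'E'
from h import *
for n in ['scene','side','wrist']:
    d=grab(n,n+'0'); print(n,d['fx'],d['k1'],-d['R'].T@d['t'],d['R'][2])
print(manip.get_state(), manip.pinch_z)
E
```

```text
pics
scene 610.8762907381705 -0.1201719542903274 [-0.06282112  0.97754419  0.95578793] [ 0.42724347 -0.66489111 -0.61268493]
side 623.4207880167717 -0.036586222468553926 [ 0.44355916 -1.16604798  1.11365212] [ 0.07071808  0.74732411 -0.66068573]
wrist 422.6556273064726 -0.03663591878303819 [0.57525799 0.0785162  0.37329874] [-0.00179548 -0.30472406 -0.95243899]
{'clock': 0.15, 'qpos': array([-1.21001323e-01,  2.76438658e-01,  1.50580783e+00, -1.23021444e-05,
        1.36066910e+00, -1.21012300e-01]), 'qd': array([ 3.91823653e-04, -1.62723378e-03, -5.40657322e-03, -9.59517954e-04,
        5.21016037e-04, -2.49153975e-05]), 'effort': array([ 9.65923646e-04, -4.17143512e+01, -2.46032345e+01, -1.26433165e-04,
        7.58384820e-03, -3.43765259e-05]), 'position': array([5.74632738e-01, 3.40897384e-05, 2.30658475e-01]), 'ee_rot': array([-5.17056086e-04,  7.07101835e-01,  7.07111418e-01, -4.12580481e-04]), 'contact_force': array([ 1.20957441, -0.324311  , -0.02780823]), 'moment': array([-0.00549652,  0.00136028, -0.02761101]), 'width': 0.08567361447321044} 0.0187
```

View pics/scene0.png

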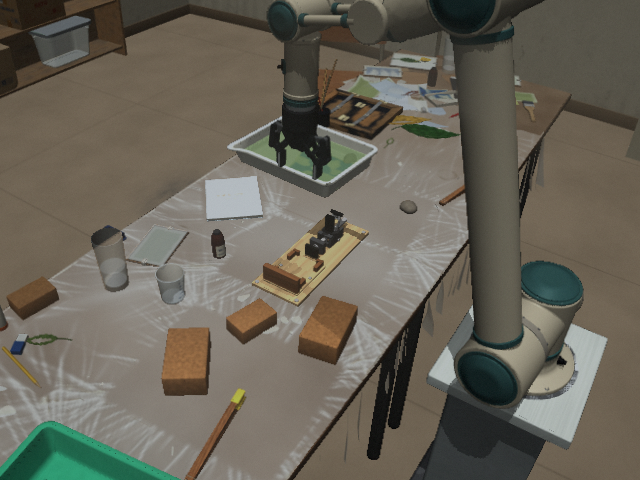

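View pics/side0.png

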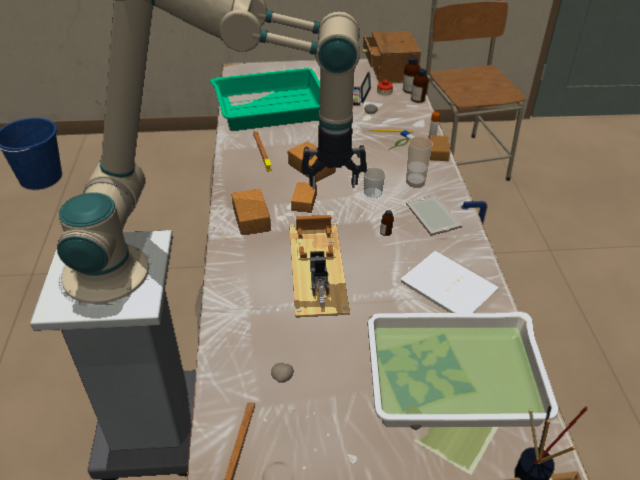

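View pics/wrist0.png

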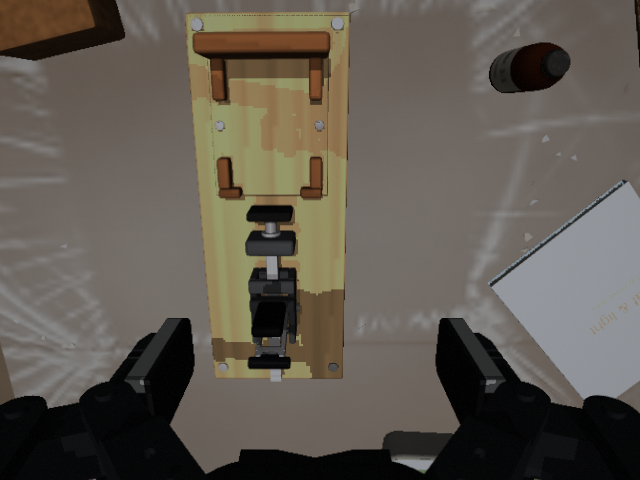

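Scene view: the cork candidates are at (252,320), (187,361), (328,329) and (33,297). The nest is at (300,268) and the jig at (312,260). Next I measure each cork's size.

Run:
```python
from h import *
for tag in ['scene0','side0']:
    d=load(tag); im=d['image']; hsv=cv2.cvtColor(im,cv2.COLOR_RGB2HSV)
    m=cv2.inRange(hsv,(5,110,60),(16,255,255))
    m=cv2.morphologyEx(m,cv2.MORPH_OPEN,np.ones((3,3)))
    n,l,s,c=cv2.connectedComponentsWithStats(m)
    for i in range(1,n):
        if s[i,4]<250: continue
        vv,uu=np.where(l==i)
        P=np.array([dep(d,u,v) for u,v in zip(uu,vv)])
        if P[:,0].max()>1.3 or abs(P[:,1]).max()>1.2: continue
        h=np.percentile(P[:,2],95)
        T=P[P[:,2]>h-.008]
        r=cv2.minAreaRect(T[:,:2].astype(np.float32)*1000)
        print(tag,c[i].round(),s[i,4],'h',h.round(3),r)
d=load('scene0')
cv2.imwrite('pics/c1.png',cv2.resize(d['image'][220:400,150:390,::-1],None,fx=3,fy=3,interpolation=cv2.INTER_CUBIC))
d=load('wrist0')
cv2.imwrite('pics/c2.png',cv2.resize(d['image'][0:390,170:370,::-1],None,fx=1.5,fy=1.5,interpolation=cv2.INTER_CUBIC))
```

```text
scene0 [109.  24.] 705 h 0.956 ((-62.82112121582031, 977.544189453125), (0.0, 0.0), 0.0)
scene0 [283. 277.] 383 h 0.059 ((231.91336059570312, 525.7020874023438), (75.03158569335938, 1076.331298828125), 37.1038818359375)
scene0 [326. 329.] 2432 h 0.056 ((192.66567993164062, 562.529296875), (107.80599212646484, 968.7213134765625), 25.26667594909668)
scene0 [251. 318.] 1160 h 0.04 ((263.495849609375, 611.6102294921875), (101.37309265136719, 975.3382568359375), 35.790771484375)
scene0 [186. 361.] 2790 h 0.056 ((284.91156005859375, 693.857421875), (95.39387512207031, 892.4599609375), 44.69069290161133)
scene0 [211. 442.] 637 h 0.025 ((209.04873657226562, 742.669189453125), (90.80488586425781, 712.7919921875), 41.915470123291016)
side0 [391.  55.] 2100 h 0.127 ((732.77734375, -9.29345703125), (2376.275146484375, 200.57208251953125), 80.78706359863281)
side0 [440. 148.] 446 h 0.041 ((728.24658203125, -323.01580810546875), (1778.3082275390625, 67.97421264648438), 73.52945709228516)
side0 [299. 154.] 374 h 0.058 ((466.02886962890625, -338.46697998046875), (1653.5692138671875, 85.50999450683594), 85.48908996582031)
side0 [303. 197.] 579 h 0.041 ((467.0601806640625, -429.3699951171875), (1472.575439453125, 67.14581298828125), 85.56207275390625)
side0 [251. 211.] 1364 h 0.056 ((427.14801025390625, -453.5064697265625), (93.20587158203125, 1422.410400390625), 5.068436622619629)
side0 [313. 223.] 539 h 0.057 ((513.9248657226562, -519.2142944335938), (1298.11572265625, 90.9699478149414), 87.80014038085938)
side0 [239. 442.] 614 h 0.024 ((376.9069519042969, -815.4608764648438), (58.74919509887695, 711.3110961914062), 6.042881965637207)
```

View pics/c1.png

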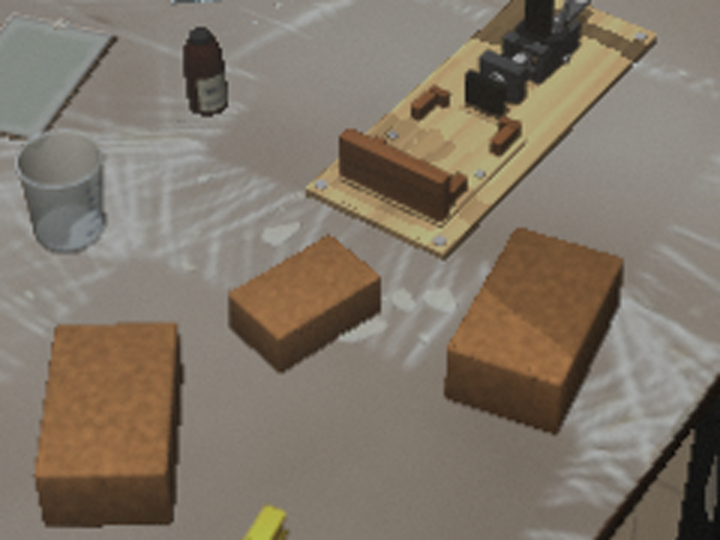

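View pics/c2.png

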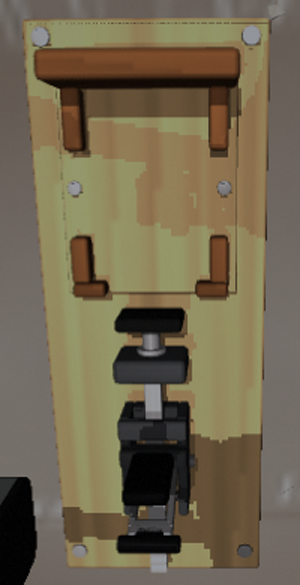

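Crop: the brick at scene (252,320), crop (305,300), is clearly smaller than the ones at (187,361) and (328,329), and it is about 38 mm high. The brick at (33,297) is at the far back, so it is scenery. I choose (252,320). Next come the block corners and the jig in metric.

Run:
```python
from h import *
for tag in ['scene0','side0']:
    d=load(tag); im=d['image']; hsv=cv2.cvtColor(im,cv2.COLOR_RGB2HSV)
    m=cv2.inRange(hsv,(5,110,60),(16,255,255))
    m=cv2.morphologyEx(m,cv2.MORPH_OPEN,np.ones((3,3)))
    n,l,s,c=cv2.connectedComponentsWithStats(m)
    for i in range(1,n):
        if s[i,4]<250: continue
        vv,uu=np.where(l==i)
        P=np.array([dep(d,u,v) for u,v in zip(uu,vv) if d['range_z'][v,u]>.3])
        if len(P)<100: continue
        h=np.percentile(P[:,2],90)
        T=P[P[:,2]>h-.008]
        r=cv2.minAreaRect(T[:,:2].astype(np.float32)*1000)
        print(tag,c[i].round(),'h',h.round(3),np.round(r[0]),np.round(r[1]),round(r[2],1))
# top-down ortho on z of wrist jig: points
d=load('wrist0')
# bolts: crop coordinates /1.5 + (170,0)
for n,(u,v) in dict(b1=(197,23),b2=(337,24),b3=(223,368),b4=(333,367),s1=(220,126),s2=(319,126)).items():
    print(n,onz(d,u,v,.014).round(4), dep(d,u,v).round(4))
for tag in ['scene0','side0','wrist0']:
    d=load(tag)
```

```text
scene0 [336.  34.] h -0.074 [ 1471. -1708.] [112.  57.] 21.4
scene0 [337.  81.] h 0.025 [ 937. -740.] [ 38. 314.] 25.2
scene0 [283. 277.] h 0.057 [536. 123.] [96. 18.] 0.4
scene0 [ 30. 295.] h 0.04 [964. 488.] [95. 66.] 83.6
scene0 [326. 329.] h 0.055 [367. 192.] [ 84. 139.] 11.7
scene0 [251. 318.] h 0.039 [517. 258.] [99. 65.] 77.5
scene0 [186. 361.] h 0.055 [550. 427.] [ 84. 133.] 38.0
scene0 [211. 442.] h 0.024 [397. 534.] [ 16. 170.] 11.9
side0 [470.  20.] h 0.016 [1386. 1668.] [373.  66.] 9.9
side0 [391.  55.] h 0.126 [ 899. 1051.] [186. 215.] 1.2
side0 [477.  87.] h -0.294 [1421. 1486.] [371. 379.] 11.6
side0 [440. 148.] h 0.04 [967. 478.] [104.  60.] 82.1
side0 [299. 154.] h 0.056 [512. 248.] [494.  86.] 85.5
side0 [303. 197.] h 0.04 [509. 150.] [311.  66.] 83.6
side0 [251. 211.] h 0.055 [370. 185.] [ 85. 145.] 11.4
side0 [313. 223.] h 0.055 [538. 117.] [91. 25.] 1.7
side0 [239. 442.] h 0.023 [ 350. -512.] [169.  14.] 76.1
b1 [0.4837 0.1409 0.014 ] [0.483  0.1414 0.0114]
b2 [0.5922 0.1396 0.014 ] [0.5922 0.1398 0.013 ]
b3 [ 0.4835 -0.169   0.014 ] [ 0.4831 -0.1701  0.0124]
b4 [ 0.5927 -0.1676  0.014 ] [ 0.5928 -0.169   0.012 ]
s1 [0.4967 0.0631 0.014 ] [0.4972 0.0632 0.0161]
s2 [0.5784 0.0628 0.014 ] [0.5784 0.0629 0.0165]
```

>>> apply_moves(
  moves=[0.085, 0.034, -0.008, 0, 0, 0, 0, 0.085, 0.034, -0.008, 0, 0, 0, 0, 0.085, 0.034, -0.008, 0, 0, 0, 0, 0.085, 0.034, -0.008, 0, 0, 0, 0, 0.085, 0.034, -0.008, 0, 0, 0, 0, 0.085, 0.034, -0.008, 0, 0, 0, 0, 0.085, 0.034, -0.008, 0, 0, 0, 0, 0.085, 0, 0, 0, 0, 0, 0],
  newtons=30,
)

```text
clock: 0.82
position: [0.5172, 0.2447, 0.2266]
ee_rot: [-0.002, 0.71, 0.704, -0.002]
contact_force: [0.7, -0.3, 0.5]
width: 0.0852
```

Run:
```python
from h import *
grab('wrist','w1'); s=manip.get_state(); print(s['clock'],s['position'],s['ee_rot'],s['width'])
```

```text
0.8667 [0.51786166 0.24201181 0.22644661] [-4.21667126e-04  7.10389598e-01  7.03800929e-01 -3.27017142e-03] 0.08495911021100941
```

View pics/w1.png

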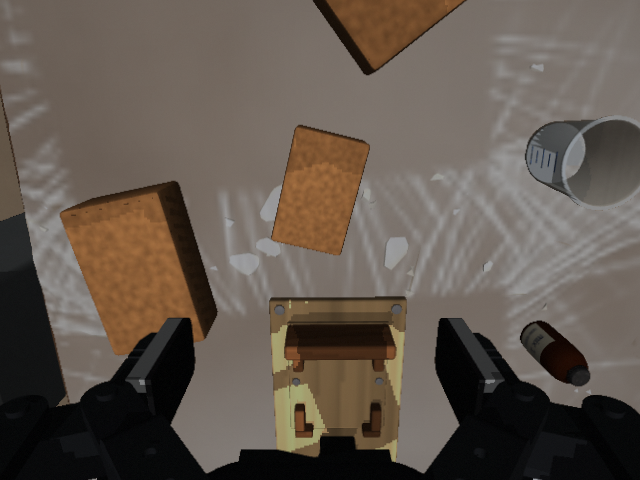

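The wrist view shows the small block's top face, with corners near (298,127), (369,145), (342,254) and (273,240). The fence is at (340,342).

Run:
```python
from h import *
d=load('w1'); im=d['image']; hsv=cv2.cvtColor(im,cv2.COLOR_RGB2HSV)
m=cv2.inRange(hsv,(5,100,50),(18,255,255)); m=cv2.morphologyEx(m,cv2.MORPH_OPEN,np.ones((3,3)))
n,l,s,c=cv2.connectedComponentsWithStats(m)
for i in range(1,n):
    if s[i,4]<1000 : continue
    vv,uu=np.where(l==i)
    if not(250<c[i,0]<400 and c[i,1]<270):continue
    r=cv2.minAreaRect(np.stack([uu,vv],1).astype(np.float32)); b=cv2.boxPoints(r); print(b.round(0).tolist())
    P=np.array([onz(d,u,v,.038) for u,v in zip(uu,vv)])*1000
    r=cv2.minAreaRect(P[:,:2].astype(np.float32)); print(r)
    D=np.array([dep(d,u,v) for u,v in zip(uu,vv)]); print('h',np.median(D[:,2]),D.mean(0))
```

```text
[[326.0, 0.0], [463.0, 0.0], [463.0, 68.0], [326.0, 68.0]]
((574.4312133789062, 371.90484619140625), (45.185298919677734, 96.6240005493164), 89.77401733398438)
h 0.05360038415963686 [0.56767269 0.37647709 0.05457616]
[[268.0, 239.0], [295.0, 124.0], [371.0, 142.0], [343.0, 257.0]]
((519.9844970703125, 257.0325927734375), (94.64436340332031, 59.406585693359375), 75.89215087890625)
h 0.03806411620266856 [0.52026903 0.25918749 0.0393701 ]
```

>>> apply_moves(
  moves=[0.085, 0.015, 0.002, 0, 0, 0, 0.119, 0.085, 0, 0, 0, 0, 0, 0.119, 0.085, 0, 0, 0.03, 0, 0, 0, 0.085, 0, 0, 0.03, 0, 0, 0, 0.085, 0, 0, 0.03, 0, 0, 0, 0.085, 0, 0, 0.03, 0, 0, 0, 0.085, 0, 0, 0.025, 0, 0, 0, 0.085, 0, 0, 0, 0, 0, 0],
)

```text
clock: 1.53
position: [0.5238, 0.2507, 0.0781]
ee_rot: [0.004, 0.793, 0.609, -0.001]
contact_force: [-1.2, -1.2, -0.8]
width: 0.0851
```

```bash
cat >> h.py <<'E'
from scipy.spatial.transform import Rotation as Ro
def tool():
    s=manip.get_state(); q=s['ee_rot']; return s,Ro.from_quat([q[1],q[2],q[3],q[0]]).as_matrix()
def to(p,yaw):  # needed tool shift and rotvec to reach world p with tool x at yaw deg, pointing down
    s,M=tool(); y=np.radians(yaw); T=np.array([[np.cos(y),np.sin(y),0],[np.sin(y),-np.cos(y),0],[0,0,-1]]).T
    T=np.column_stack([[np.cos(y),np.sin(y),0],[np.sin(y),-np.cos(y),0],[0,0,-1]])
    print('t',s['clock'],'pos',s['position'].round(4),'w',s['width'].round(4),'F',s['contact_force'].round(1))
    print('shift',(M.T@(np.array(p)-s['position'])).round(4),'rot',Ro.from_matrix(M.T@T).as_rotvec().round(4))
E
python3 - <<'E'
from h import *
to([.5195,.2572,.004],75.9); print(manip.pinch_z)
grab('wrist','w2')
E
```

```text
Traceback (most recent call last):
  File "h.py", line 24, in to
    print('t',s['clock'],'pos',s['position'].round(4),'w',s['width'].round(4),'F',s['contact_force'].round(1))
                                                          ^^^^^^^^^^^^^^^^
AttributeError: 'float' object has no attribute 'round'
```

```bash
sed -i "s/s\['width'\].round(4)/round(s['width'],4)/" h.py
python3 - <<'E'
from h import *
to([.5195,.2572,.004],75.9); print(manip.pinch_z)
E
```

```text
t 1.5333 pos [0.5238 0.2507 0.0781] w 0.0851 F [-1.2 -1.2 -0.8]
shift [ 0.0057 -0.0062  0.074 ] rot [ 0.0046  0.0071 -0.0139]
0.0187
```

>>> apply_moves(
  moves=[0.085, 0.006, -0.006, 0, 0.005, 0.007, -0.014, 0.085, 0, 0, 0.02, 0, 0, 0, 0.085, 0, 0, 0.02, 0, 0, 0, 0.085, 0, 0, 0.018, 0, 0, 0, 0.085, 0, 0, 0.012, 0, 0, 0, 0.085, 0, 0, 0.003, 0, 0, 0, 0.085, 0, 0, 0, 0, 0, 0, 0.085, 0, 0, 0, 0, 0, 0],
)

```text
clock: 2.2
position: [0.5278, 0.2591, 0.0134]
ee_rot: [0.002, 0.788, 0.615, 0.008]
contact_force: [0.4, -0.3, 0.0]
width: 0.085
```

Run:
```python
from h import *
to([.5195,.2572,.004],75.9)
grab('wrist','w2')
```

```text
t 2.2 pos [0.5278 0.2591 0.0134] w 0.085 F [ 0.4 -0.3  0. ]
shift [-0.0039 -0.0077  0.0092] rot [ 0.0119 -0.0103  0.0002]
```

View pics/w2.png

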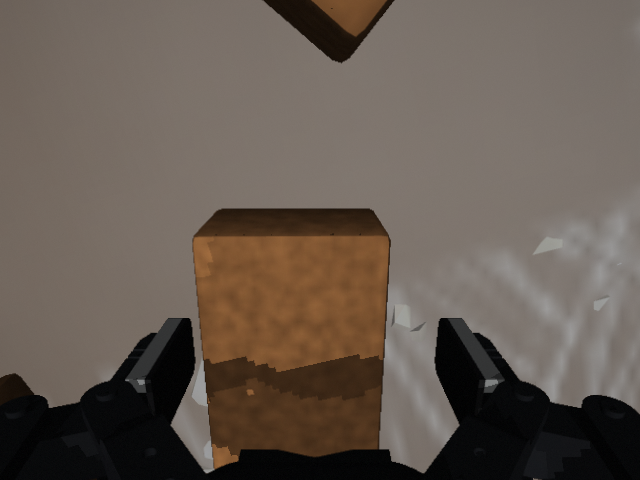

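>>> apply_moves(
  moves=[0.085, -0.004, -0.008, 0, 0.012, -0.01, 0, 0.085, 0, 0, 0, 0, 0, 0, 0.085, 0, 0, 0.006, 0, 0, 0, 0.085, 0, 0, 0.003, 0, 0, 0, 0.085, 0, 0, 0, 0, 0, 0, 0.085, 0, 0, 0, 0, 0, 0, 0.085, 0, 0, 0, 0, 0, 0, 0.085, 0, 0, 0, 0, 0, 0],
)

```text
clock: 2.92
position: [0.5208, 0.2581, 0.0078]
ee_rot: [0.001, 0.788, 0.615, 0.003]
contact_force: [-0.5, -0.2, 0.2]
width: 0.0852
```

Run:
```python
from h import *
to([.5195,.2572,.004],75.9)
```

```text
t 2.9167 pos [0.5208 0.2581 0.0078] w 0.0852 F [-0.5 -0.2  0.2]
shift [-0.0012 -0.001   0.0038] rot [ 0.0052 -0.0038  0.0007]
```

Good alignment. Close on the block.

>>> apply_moves(
  moves=[0.085, 0, 0, 0.003, 0.005, -0.004, 0, 0.05, 0, 0, 0, 0, 0, 0, 0.05, 0, 0, 0, 0, 0, 0, 0.05, 0, 0, 0, 0, 0, 0, 0.05, 0, 0, 0, 0, 0, 0, 0.05, 0, 0, 0, 0, 0, 0, 0.05, 0, 0, 0, 0, 0, 0, 0.05, 0, 0, 0, 0, 0, 0],
  newtons=30,
)

```text
clock: 3.58
position: [0.5212, 0.2582, 0.0045]
ee_rot: [0.0, 0.788, 0.615, -0.0]
contact_force: [-0.4, 0.2, 0.5]
width: 0.0593
```

Run:
```python
from h import *
to([.5195,.2572,.008],75.9)
# nest geometry from wrist0
d=load('wrist0');
for n,(u,v,z) in dict(fenceL=(197,54,.056),fenceR=(328,54,.056),railBL=(242,190,.028),railBR=(301,190,.028),jbl=(203,377,.014),jbr=(343,378,.014),jtl=(187,14,.014),jtr=(350,14,.014),cbL=(249,362,.077),cbR=(289,362,.077),padL=(248,213,.045),padR=(293,213,.045)).items():
    print(n,onz(d,u,v,z).round(4),dep(d,u,v).round(4))
cv2.imwrite('pics/c3.png',cv2.resize(d['image'][10:210,180:360,::-1],None,fx=3,fy=3,interpolation=cv2.INTER_CUBIC))
```

```text
t 3.5833 pos [0.5212 0.2582 0.0045] w 0.0593 F [-0.4  0.2  0.5]
shift [-0.0014 -0.0014 -0.0035] rot [-0.0001  0.0005  0.0006]
fenceL [0.4929 0.1138 0.056 ] [0.4811 0.1189 0.0104]
fenceR [0.5842 0.1133 0.056 ] [0.5848 0.1159 0.033 ]
railBL [0.5146 0.0123 0.028 ] [0.5121 0.0095 0.0133]
railBR [0.5635 0.0122 0.028 ] [0.5635 0.0121 0.0278]
jbl [ 0.4626 -0.1797  0.014 ] [ 0.4585 -0.189   0.0011]
jbr [ 0.6029 -0.1805  0.014 ] [ 0.6038 -0.1893  0.0018]
jtl [0.4764 0.1474 0.014 ] [0.4755 0.1481 0.0105]
jtr [0.6021 0.1467 0.014 ] [0.6025 0.1476 0.009 ]
cbL [ 0.5212 -0.1198  0.077 ] [ 0.5221 -0.1164  0.082 ]
cbR [ 0.5538 -0.1197  0.077 ] [ 0.5542 -0.1162  0.0822]
padL [ 0.5215 -0.0031  0.045 ] [ 0.5216 -0.0028  0.046 ]
padR [ 0.5575 -0.0031  0.045 ] [ 0.5556 -0.0118  0.0104]
```

View pics/c3.png

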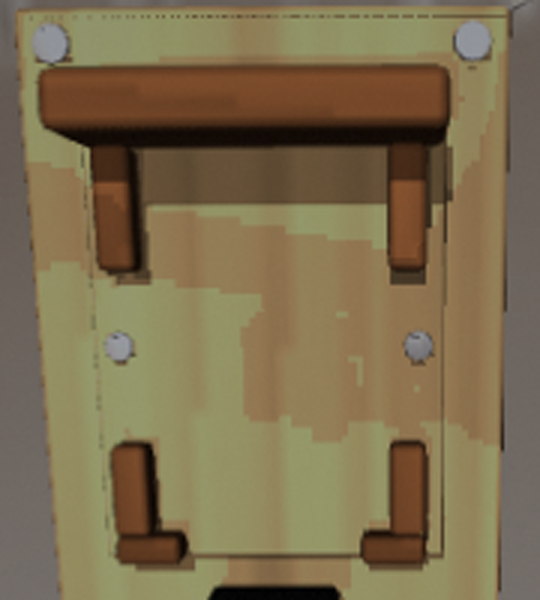

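Run:
```python
from h import *
d=load('wrist0')
for n,(u,v,z) in dict(urEnd=(219,98.5,.028),urEndR=(315,98.5,.028),lrEndL=(223.5,157.5,.028),lrEndR=(316,157.5,.028),inL=(229.3,170,.028),inR=(310.3,170,.028),outR=(322,170,.028),outL=(217.5,170,.028),stop=(230,187.5,.028),fenceFrontTop=(262,50,.042),fenceft2=(262,50,.056),ffb=(262,58,.014)).items():
    print(n,onz(d,u,v,z).round(4),dep(d,u,v).round(4))
for v in range(28,64,2): print(v,dep(d,262,v).round(4))
```

```text
urEnd [0.5003 0.0845 0.028 ] [0.5002 0.0845 0.0272]
urEndR [0.5751 0.0842 0.028 ] [0.5751 0.0842 0.028 ]
lrEndL [0.501  0.0389 0.028 ] [0.4984 0.0376 0.016 ]
lrEndR [0.5759 0.0387 0.028 ] [0.5759 0.0384 0.0248]
inL [0.5051 0.0288 0.028 ] [0.5048 0.0286 0.0264]
inR [0.5712 0.0287 0.028 ] [0.5712 0.0287 0.0282]
outR [0.5808 0.0287 0.028 ] [0.581  0.0265 0.0133]
outL [0.4954 0.0289 0.028 ] [0.4956 0.029  0.0288]
stop [0.5048 0.0144 0.028 ] [0.5037 0.0134 0.0225]
fenceFrontTop [0.5368 0.1177 0.042 ] [0.5383 0.1161 0.0554]
fenceft2 [0.5384 0.1161 0.056 ] [0.5383 0.1161 0.0554]
ffb [0.5333 0.1151 0.014 ] [0.5345 0.1141 0.0246]
28 [0.5335 0.1377 0.0094]
30 [0.5335 0.1361 0.01  ]
32 [0.5386 0.1279 0.0541]
34 [0.5387 0.1264 0.0553]
36 [0.5389 0.1248 0.0576]
38 [0.5387 0.1237 0.0565]
40 [0.5387 0.1223 0.057 ]
42 [0.5386 0.1212 0.0562]
44 [0.5387 0.1197 0.0578]
46 [0.5385 0.1186 0.0559]
48 [0.5385 0.1173 0.0566]
50 [0.5383 0.1161 0.0554]
52 [0.5381 0.115  0.0536]
54 [0.5374 0.1143 0.0486]
56 [0.536  0.1142 0.0364]
58 [0.5345 0.1141 0.0246]
60 [0.5333 0.1137 0.014 ]
62 [0.5332 0.1122 0.0138]
```

>>> apply_moves(
  moves=[0.05, 0, 0, -0.012, 0, 0, 0, 0.05, 0, 0, -0.025, 0, 0, 0, 0.05, 0, 0, -0.03, 0, 0, 0, 0.05, 0, 0, -0.03, 0, 0, 0, 0.05, 0, 0, -0.02, 0, 0, -0.08, 0.05, 0, 0, 0, 0, 0, -0.08, 0.05, 0, 0, 0, 0, 0, -0.08, 0.05, 0, 0, 0, 0, 0, 0],
)

```text
clock: 4.25
position: [0.5197, 0.2576, 0.1255]
ee_rot: [-0.001, 0.705, 0.709, -0.002]
contact_force: [-0.3, -0.4, -0.2]
width: 0.0596
```

Run:
```python
from h import *
to([.538,.066,.12],90)
```

```text
t 4.25 pos [0.5197 0.2576 0.1255] w 0.0596 F [-0.3 -0.4 -0.2]
shift [-0.1917  0.0174  0.0059] rot [-0.0045  0.0021  0.0052]
```

>>> apply_moves(
  moves=[0.05, -0.025, 0.003, 0, 0, 0, 0, 0.05, -0.03, 0.003, 0, 0, 0, 0, 0.05, -0.032, 0.003, 0, 0, 0, 0, 0.05, -0.032, 0.003, 0, 0, 0, 0, 0.05, -0.03, 0.003, 0, 0, 0, 0, 0.05, -0.025, 0.002, 0, 0, 0, 0, 0.05, -0.012, 0, 0, 0, 0, 0, 0.05, 0, 0, 0, 0, 0, 0],
)

```text
clock: 4.92
position: [0.5354, 0.0658, 0.1225]
ee_rot: [-0.002, 0.71, 0.705, -0.003]
contact_force: [-0.5, 0.2, -0.9]
width: 0.0595
```

Run:
```python
from h import *
to([.538,.066,.12],90); grab('wrist','w3')
```

```text
t 4.9167 pos [0.5354 0.0658 0.1225] w 0.0595 F [-0.5  0.2 -0.9]
shift [0.0002 0.0027 0.0025] rot [-0.0083  0.0015 -0.0071]
```

View pics/w3.png

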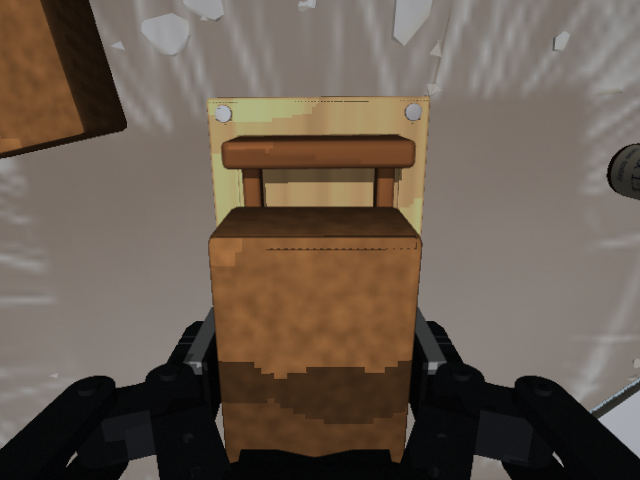

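Run:
```python
from h import *
d=load('w3')
zt=.1225-.0045+.038
for u,v,z in [(211,240,zt),(421,238,zt),(232,208,zt-.038),(402,208,zt-.038)]: print(onz(d,u,v,z).round(4),dep(d,u,v+2).round(4))
for v in (245,255,270,300,330): print(dep(d,300,v).round(4))
```

```text
[0.5082 0.1098 0.156 ] [0.5081 0.1091 0.1557]
[0.5652 0.11   0.156 ] [0.5662 0.1083 0.1523]
[0.5066 0.1097 0.118 ] [0.5085 0.1112 0.1274]
[0.5673 0.1093 0.118 ] [0.5891 0.0823 0.0105]
[0.5325 0.1084 0.1564]
[0.5324 0.1055 0.1565]
[0.5323 0.1009 0.156 ]
[0.5321 0.0919 0.1565]
[0.5319 0.0816 0.1551]
```

>>> apply_moves(
  moves=[0.05, 0.002, 0.002, 0.01, -0.008, 0.001, -0.007, 0.05, 0, 0, 0.018, 0, 0, 0, 0.05, 0, 0, 0.018, 0, 0, 0, 0.05, 0, 0, 0.015, 0, 0, 0, 0.05, 0, 0, 0.005, 0, 0, 0, 0.05, 0, 0, 0, 0, 0, 0, 0.05, 0, 0, 0, 0, 0, 0, 0.05, 0, 0, 0, 0, 0, 0],
)

```text
clock: 5.63
position: [0.5406, 0.0745, 0.057]
ee_rot: [0.003, 0.708, 0.707, 0.002]
contact_force: [-0.1, 0.9, 0.3]
width: 0.0594
```

Run:
```python
from h import *
to([.5375,.068,.0195],90)
```

```text
t 5.6333 pos [0.5406 0.0745 0.057 ] w 0.0594 F [-0.1  0.9  0.3]
shift [-0.0065 -0.0034  0.0375] rot [ 0.0075  0.0005 -0.0015]
```

>>> apply_moves(
  moves=[0.05, -0.0065, -0.003, 0, 0.008, 0, -0.001, 0.05, 0, 0, 0, 0, 0, 0, 0.05, 0, 0, 0, 0, 0, 0, 0.05, 0, 0, 0, 0, 0, 0, 0.05, 0, 0, 0, 0, 0, 0, 0.05, 0, 0, 0, 0, 0, 0, 0.05, 0, 0, 0, 0, 0, 0, 0.05, 0, 0, 0, 0, 0, 0],
)

```text
clock: 6.3
position: [0.5363, 0.0703, 0.0566]
ee_rot: [-0.002, 0.707, 0.707, -0.0]
contact_force: [-0.8, -0.6, 0.1]
width: 0.0595
```

Run:
```python
from h import *
to([.5375,.068,.0195],90); grab('wrist','w4')
```

```text
t 6.3 pos [0.5363 0.0703 0.0566] w 0.0595 F [-0.8 -0.6  0.1]
shift [-0.0024  0.0013  0.0371] rot [-0.0026 -0.0021 -0.0008]
```

View pics/w4.png

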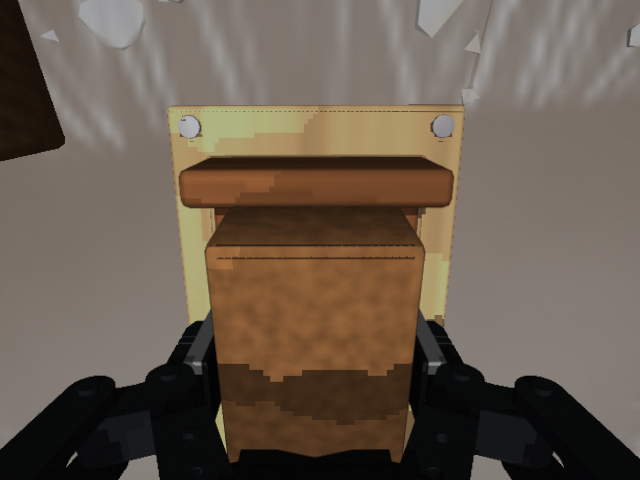

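Run:
```python
from h import *
d=load('w4')
zt=.0566-.0045+.038
for u,v,z in [(206,249,zt),(424,248,zt),(315,246,zt),(232,208,zt-.038),(402,208,zt-.038)]: print(onz(d,u,v,z).round(4),dep(d,u,v+2).round(4))
for v in (212,220,230,240,244,250,260,300,330): print(v,dep(d,300,v).round(4))
for u,v in [(180,185),(453,185),(315,206)]: print('fence',onz(d,u,v,.056).round(4))
```

```text
[0.5072 0.1114 0.0901] [0.5079 0.1118 0.093 ]
[0.5669 0.1116 0.0901] [0.5667 0.1114 0.0911]
[0.5371 0.1122 0.0901] [0.5371 0.1127 0.0931]
[0.5073 0.114  0.0521] [0.5099 0.1163 0.0649]
[0.5681 0.1139 0.0521] [0.5733 0.1073 0.0275]
212 [0.5322 0.1161 0.0669]
220 [0.5325 0.1155 0.0746]
230 [0.5328 0.115  0.0841]
240 [0.533  0.1143 0.0911]
244 [0.5331 0.1136 0.0926]
250 [0.5331 0.1121 0.093 ]
260 [0.533  0.1093 0.093 ]
300 [0.5329 0.0977 0.0934]
330 [0.5328 0.0879 0.0927]
fence [0.4906 0.1231 0.056 ]
fence [0.5844 0.1229 0.056 ]
fence [0.537  0.1156 0.056 ]
```

>>> apply_moves(
  moves=[0.05, 0, 0, -0.005, 0, 0, 0, 0.05, -0.003, 0.001, 0, -0.002, -0.002, 0, 0.05, 0, 0, 0, 0, 0, 0, 0.05, 0, 0, 0.006, 0, 0, 0, 0.05, 0, 0, 0.006, 0, 0, 0, 0.05, 0, 0, 0, 0, 0, 0, 0.05, 0, 0, 0, 0, 0, 0, 0.05, 0, 0, 0, 0, 0, 0],
)

```text
clock: 7.02
position: [0.5372, 0.0669, 0.0486]
ee_rot: [-0.0, 0.708, 0.707, -0.0]
contact_force: [0.6, 0.7, -0.6]
width: 0.0597
```

Run:
```python
from h import *
to([.537,.0673,.0155],90); d=grab('wrist','w5')
for v in (212,220,230,240,244,250,260,300,330): print(v,dep(d,300,v).round(4))
```

```text
t 7.0167 pos [0.5372 0.0669 0.0486] w 0.0597 F [ 0.6  0.7 -0.6]
shift [ 0.0004 -0.0001  0.0331] rot [-0.0011  0.     -0.0011]
212 [0.5331 0.1129 0.0594]
220 [0.5333 0.1123 0.0673]
230 [0.5336 0.1116 0.0756]
240 [0.5338 0.1106 0.0821]
244 [0.5339 0.1103 0.0844]
250 [0.5339 0.1086 0.0845]
260 [0.5339 0.1062 0.0857]
300 [0.5337 0.094  0.0847]
330 [0.5336 0.0848 0.0851]
```

View pics/w5.png

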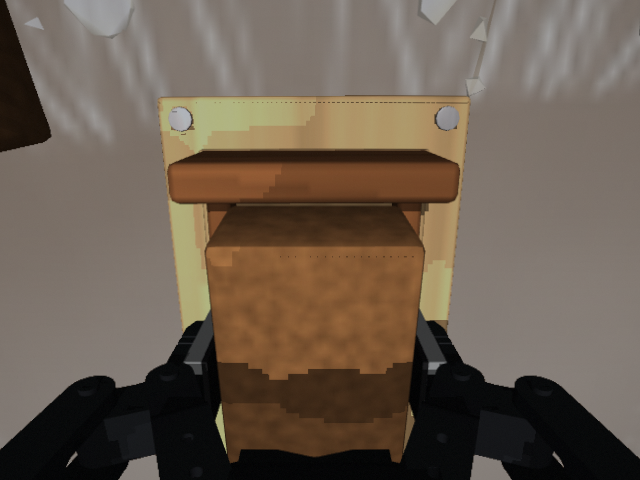

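>>> apply_moves(
  moves=[0.05, 0, 0, 0.005, 0, 0, 0, 0.05, 0, 0, 0.005, 0, 0, 0, 0.05, 0, 0, 0.005, 0, 0, 0, 0.05, 0, 0, 0.003, 0, 0, 0, 0.05, 0, 0, 0, 0, 0, 0, 0.05, 0, 0, 0, 0, 0, 0, 0.05, 0, 0, 0, 0, 0, 0, 0.05, 0, 0, 0, 0, 0, 0],
)

```text
clock: 7.73
position: [0.537, 0.067, 0.0282]
ee_rot: [-0.001, 0.707, 0.707, -0.001]
contact_force: [-0.2, 0.3, -0.6]
width: 0.0594
```

Run:
```python
from h import *
to([.537,.0673,.0155],90);
```

```text
t 7.7333 pos [0.537  0.067  0.0282] w 0.0594 F [-0.2  0.3 -0.6]
shift [ 0.0003 -0.      0.0127] rot [-0.0018 -0.     -0.001 ]
```

>>> apply_moves(
  moves=[0.05, 0, 0, 0.004, 0, 0, 0, 0.05, 0, 0, 0.004, 0, 0, 0, 0.05, 0, 0, 0.0025, 0, 0, 0, 0.05, 0, 0, 0, 0, 0, 0, 0.05, 0, 0, 0, 0, 0, 0, 0.05, 0, 0, 0, 0, 0, 0, 0.05, 0, 0, 0, 0, 0, 0, 0.05, 0, 0, 0, 0, 0, 0],
)

```text
clock: 8.4
position: [0.5383, 0.0683, 0.019]
ee_rot: [-0.0, 0.708, 0.706, 0.001]
contact_force: [0.1, 0.5, 1.7]
width: 0.0595
```

Run:
```python
from h import *
to([.537,.0673,.0155],90); d=grab('wrist','w6')
for v in (220,230,240,244,250,260,300,330): print(v,dep(d,300,v).round(4))
```

```text
t 8.4 pos [0.5383 0.0683 0.019 ] w 0.0595 F [0.1 0.5 1.7]
shift [-0.001  -0.0013  0.0034] rot [ 0.0018 -0.002  -0.0019]
220 [0.535  0.1185 0.0561]
230 [0.5349 0.1154 0.0546]
240 [0.5348 0.1122 0.0532]
244 [0.5348 0.1113 0.0538]
250 [0.5349 0.11   0.0552]
260 [0.5349 0.1075 0.056 ]
300 [0.5347 0.0953 0.0551]
330 [0.5345 0.0859 0.055 ]
```

View pics/w6.png

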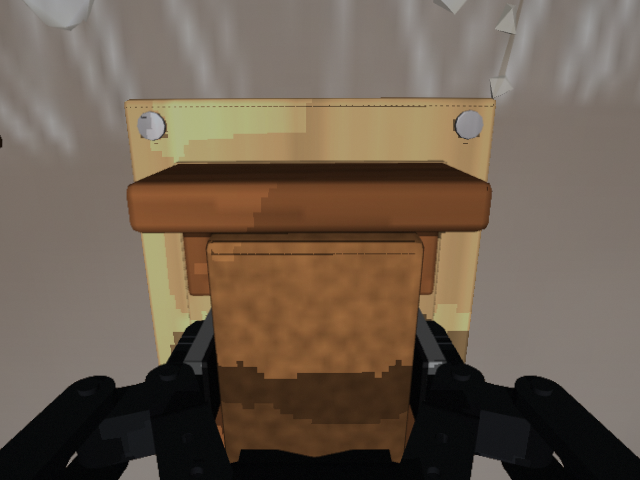

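>>> apply_moves(
  moves=[0.05, -0.001, -0.0015, 0, 0, 0, 0, 0.05, 0, 0, 0.001, 0, 0, 0, 0.05, 0, 0, 0.002, 0, 0, 0, 0.05, 0, 0, 0.002, 0, 0, 0, 0.05, 0, 0, 0, 0, 0, 0, 0.05, 0, 0, 0, 0, 0, 0, 0.05, 0, 0, 0, 0, 0, 0, 0.05, 0, 0, 0, 0, 0, 0],
)

```text
clock: 9.12
position: [0.5371, 0.0676, 0.0176]
ee_rot: [0.001, 0.708, 0.706, 0.002]
contact_force: [0.3, 0.2, -0.4]
width: 0.0596
```

Run:
```python
from h import *
to([.537,.0673,.0155],90); d=grab('wrist','w7')
for v in (250,260,300,330): print(v,dep(d,300,v).round(4))
```

```text
t 9.1167 pos [0.5371 0.0676 0.0176] w 0.0596 F [ 0.3  0.2 -0.4]
shift [-0.0003 -0.0001  0.0021] rot [ 0.0042 -0.0027 -0.0024]
250 [0.5336 0.109  0.053 ]
260 [0.5335 0.106  0.0526]
300 [0.5333 0.0936 0.0517]
330 [0.5332 0.0844 0.0523]
```

>>> apply_moves(
  moves=[0.075, 0, 0, 0, 0, 0, 0, 0.075, 0, 0, 0, 0, 0, 0, 0.075, 0, 0, 0, 0, 0, 0, 0.075, 0, 0, 0, 0, 0, 0, 0.075, 0, 0, -0.01, 0, 0, 0, 0.075, 0, 0, -0.025, 0, 0, 0, 0.075, 0, 0, -0.035, 0, 0, 0, 0.075, 0, 0, -0.035, 0, 0, 0],
)

```text
clock: 9.83
position: [0.5302, 0.067, 0.1185]
ee_rot: [-0.007, 0.708, 0.706, -0.005]
contact_force: [0.9, 0.6, 0.2]
width: 0.0755
```

>>> apply_moves(
  moves=[0.075, -0.01, 0, -0.02, 0, 0, 0, 0.075, -0.02, 0, -0.02, 0, 0, 0, 0.075, -0.02, 0, -0.02, 0, 0, 0, 0.075, -0.02, 0, -0.02, 0, 0, 0, 0.075, -0.02, 0, 0, 0, 0, 0, 0.075, -0.01, 0, 0, 0, 0, 0, 0.075, 0, 0, 0, 0, 0, 0, 0.075, 0, 0, 0, 0, 0, 0],
)

```text
clock: 10.5
position: [0.5352, -0.0361, 0.218]
ee_rot: [0.002, 0.707, 0.707, 0.003]
contact_force: [0.3, -0.5, 0.4]
width: 0.0749
```

Run:
```python
from h import *
to([.538,-.096,.2],90); d=grab('wrist','w8');grab('side','s8')
```

```text
t 10.5 pos [ 0.5352 -0.0361  0.218 ] w 0.0749 F [ 0.3 -0.5  0.4]
shift [-0.0599  0.0028  0.018 ] rot [ 0.0067 -0.001  -0.0005]
```

View pics/w8.png

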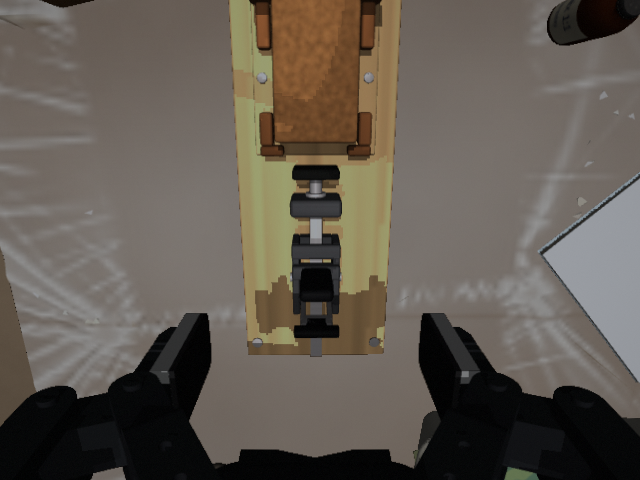

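The block lies flat between the rails, top face at (315,70) and rear end at v≈142. The pad is at (316,172), handle top at (316,284), crossbar at (316,330). Next I measure these.

Run:
```python
from h import *
d=load('w8'); im=d['image']
cv2.imwrite('pics/c8.png',cv2.resize(im[130:360,270:360,::-1],None,fx=2.6*1,fy=2.6,interpolation=cv2.INTER_CUBIC))
print('block')
for u,v in [(285,20),(345,20),(285,60),(345,60),(285,120),(345,120)]: print(dep(d,u,v).round(4))
for n,(u,v,z) in dict(blockrear=(315,141,.052),hf=(316,268,.088),hb=(316,301,.088),hl=(301,285,.088),hr=(333,285,.088),cbf=(316,326,.082),cbb=(316,337,.082),cbl=(294,331,.082),cbr=(340,331,.082),padf=(316,166,.045),padb=(316,179,.045)).items():
    print(n,onz(d,u,v,z).round(4),dep(d,u,v).round(4))
print('col')
for v in range(160,345,4): print(v,dep(d,317,v).round(4))
```

```text
block
[0.5173 0.0977 0.0507]
[0.5571 0.0973 0.0527]
[0.5169 0.0726 0.0526]
[0.5576 0.0726 0.0514]
[0.5161 0.0332 0.0531]
[0.5583 0.0331 0.0525]
blockrear [0.5371 0.0186 0.052 ] [0.5347 0.0422 0.3608]
hf [ 0.5374 -0.0645  0.088 ] [ 0.5378 -0.0813  0.0451]
hb [ 0.5374 -0.0897  0.088 ] [ 0.5374 -0.0903  0.0867]
hl [ 0.5269 -0.0773  0.088 ] [ 0.5265 -0.0826  0.076 ]
hr [ 0.5493 -0.0774  0.088 ] [ 0.552  -0.0994  0.0378]
cbf [ 0.5374 -0.113   0.082 ] [ 0.5375 -0.1149  0.0785]
cbb [ 0.5374 -0.1223  0.082 ] [ 0.5374 -0.1225  0.0816]
cbl [ 0.5211 -0.1171  0.082 ] [ 0.521  -0.1179  0.0806]
cbr [ 0.5553 -0.1173  0.082 ] [ 0.5607 -0.159   0.0091]
padf [ 5.379e-01 -1.000e-04  4.500e-02] [ 0.5381 -0.0022  0.0295]
padb [ 0.5379 -0.0098  0.045 ] [ 0.5379 -0.0103  0.0424]
col
160 [5.391e-01 2.000e-04 1.090e-02]
164 [ 0.539  -0.0022  0.0174]
168 [ 0.5387 -0.0023  0.0403]
172 [ 0.5386 -0.0046  0.0448]
176 [ 0.5386 -0.0074  0.0459]
180 [ 0.5388 -0.0121  0.0359]
184 [ 0.5388 -0.0153  0.0358]
188 [ 0.5388 -0.0184  0.0356]
192 [ 0.5388 -0.0218  0.0344]
196 [ 0.5387 -0.0241  0.0389]
200 [ 0.5386 -0.0259  0
[... 386 characters left out ...]
3  0.0436]
256 [ 0.5387 -0.0716  0.0439]
260 [ 0.5388 -0.078   0.0357]
264 [ 0.5387 -0.0802  0.0391]
268 [ 0.5386 -0.0811  0.0458]
272 [ 0.5385 -0.0813  0.0538]
276 [ 0.5384 -0.0813  0.0618]
280 [ 0.5383 -0.0813  0.0698]
284 [ 0.5382 -0.0811  0.0776]
288 [ 0.5381 -0.0808  0.0854]
292 [ 0.5381 -0.083   0.0874]
296 [ 0.5381 -0.0859  0.0877]
300 [ 0.5381 -0.0889  0.0879]
304 [ 0.5388 -0.1181  0.0351]
308 [ 0.5388 -0.1221  0.0345]
312 [ 0.5388 -0.1254  0.0355]
316 [ 0.5384 -0.1134  0.0655]
320 [ 0.5383 -0.1138  0.0713]
324 [ 0.5383 -0.1153  0.0748]
328 [ 0.5382 -0.115   0.0815]
332 [ 0.5382 -0.1178  0.0823]
336 [ 0.5382 -0.1213  0.0822]
340 [ 0.5388 -0.1539  0.0334]
344 [ 0.5388 -0.1563  0.0361]
```

View pics/c8.png

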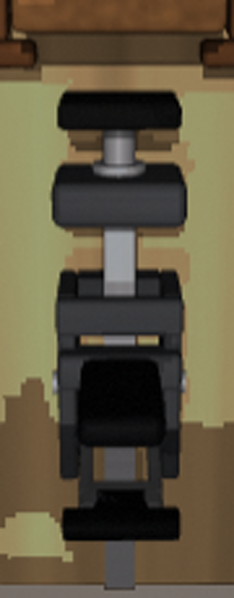

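>>> apply_moves(
  moves=[0.08, -0.028, 0.001, 0, 0.006, 0, 0.12, 0.08, -0.025, 0.004, 0, 0, 0, 0.12, 0.08, 0, 0, 0, 0, 0, 0.12, 0.08, 0, 0, 0, 0, 0, 0.12, 0.08, 0, 0, 0, 0, 0, 0.12, 0.08, 0, 0, 0, 0, 0, 0.12, 0.08, 0, 0, 0, 0, 0, 0.12, 0.08, 0, 0, 0, 0, 0, 0.12],
)

```text
clock: 11.27
position: [0.5342, -0.0802, 0.2101]
ee_rot: [-0.007, 0.958, 0.287, -0.006]
contact_force: [0.4, -0.2, -1.0]
width: 0.0799
```

>>> apply_moves(
  moves=[0.08, 0, 0, 0, 0, 0, 0.12, 0.08, 0, 0, 0, 0, 0, 0.12, 0.08, 0, 0, 0, 0, 0, 0.12, 0.08, 0, 0, 0, 0, 0, 0.1, 0.08, 0, 0, 0, 0, 0, 0, 0.08, 0, 0, 0, 0, 0, 0, 0.08, 0, 0, 0, 0, 0, 0, 0.08, 0, 0, 0, 0, 0, 0],
)

```text
clock: 11.93
position: [0.5313, -0.0702, 0.2034]
ee_rot: [-0.01, 0.998, 0.056, -0.014]
contact_force: [0.1, 0.3, 0.1]
width: 0.0801
```

Run:
```python
from h import *
to([.538,-.0922,.11],0); d=grab('wrist','w9')
```

```text
t 11.9333 pos [ 0.5313 -0.0702  0.2034] w 0.0801 F [0.1 0.3 0.1]
shift [0.0067 0.0247 0.0928] rot [-0.0205  0.0283  0.1118]
```

View pics/w9.png

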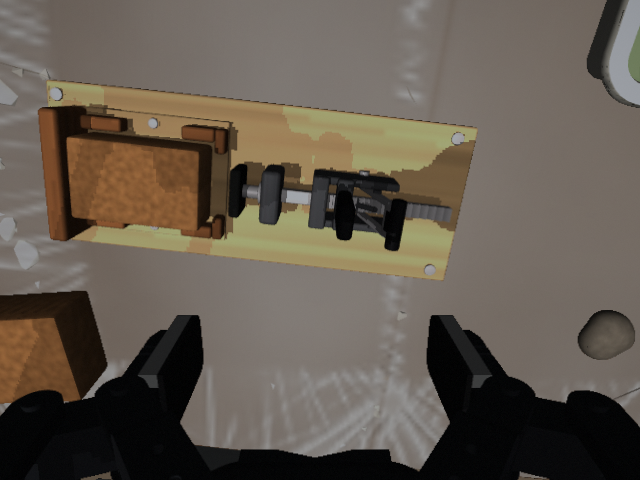

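The block (135,180) is in the nest, the pad is at (238,190), handle (345,215), crossbar (397,222). Next, align and come down slowly.

>>> apply_moves(
  moves=[0.08, 0.006, 0.024, 0, -0.02, 0.028, 0.111, 0.08, 0, 0, 0, 0, 0, 0, 0.08, 0, 0, 0.018, 0, 0, 0, 0.08, 0, 0, 0.022, 0, 0, 0, 0.08, 0, 0, 0.018, 0, 0, 0, 0.08, 0, 0, 0.008, 0, 0, 0, 0.08, 0, 0, 0, 0, 0, 0, 0.08, 0, 0, 0, 0, 0, 0],
)

```text
clock: 12.65
position: [0.5415, -0.0929, 0.1363]
ee_rot: [-0.001, 1.0, 0.003, 0.002]
contact_force: [0.1, -0.2, 0.7]
width: 0.08
```

Run:
```python
from h import *
to([.538,-.0922,.11],0)
```

```text
t 12.65 pos [ 0.5415 -0.0929  0.1363] w 0.08 F [ 0.1 -0.2  0.7]
shift [-0.0036 -0.0006  0.0263] rot [-0.0014 -0.0037  0.0061]
```

>>> apply_moves(
  moves=[0.08, -0.0035, -0.001, 0, -0.001, -0.004, 0.006, 0.08, 0, 0, 0, 0, 0, 0, 0.08, 0, 0, 0.015, 0, 0, 0, 0.08, 0, 0, 0.015, 0, 0, 0, 0.08, 0, 0, 0.008, 0, 0, 0, 0.08, 0, 0, 0, 0, 0, 0, 0.08, 0, 0, 0, 0, 0, 0, 0.08, 0, 0, 0, 0, 0, 0],
)

```text
clock: 13.32
position: [0.5426, -0.0926, 0.1047]
ee_rot: [0.002, 1.0, 0.001, 0.006]
contact_force: [0.8, -0.2, 0.2]
width: 0.0796
```

Run:
```python
from h import *
to([.538,-.0922,.06],0)
grab('wrist','w10')
```

```text
t 13.3167 pos [ 0.5426 -0.0926  0.1047] w 0.0796 F [ 0.8 -0.2  0.2]
shift [-0.0051 -0.0005  0.0446] rot [ 0.0033 -0.0123  0.0017]
```

View pics/w10.png

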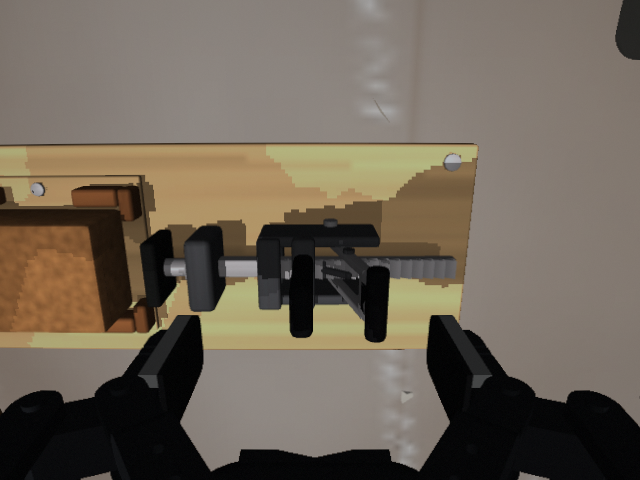

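>>> apply_moves(
  moves=[0.08, -0.006, 0, 0.005, 0.003, -0.012, 0, 0.08, 0, 0, 0.01, 0, 0, 0, 0.08, 0, 0, 0.01, 0, 0, 0, 0.08, 0, 0, 0.008, 0, 0, 0, 0.08, 0, 0, 0.005, 0, 0, 0, 0.08, 0, 0, 0, 0, 0, 0, 0.08, 0, 0, 0, 0, 0, 0, 0.08, 0, 0, 0, 0, 0, 0],
)

```text
clock: 14.03
position: [0.5366, -0.0929, 0.0635]
ee_rot: [0.0, 1.0, 0.001, 0.0]
contact_force: [0.2, 0.2, 0.4]
width: 0.0802
```

Run:
```python
from h import *
to([.538,-.0922,.06],0)
```

```text
t 14.0333 pos [ 0.5366 -0.0929  0.0635] w 0.0802 F [0.2 0.2 0.4]
shift [ 0.0014 -0.0007  0.0035] rot [ 0.0005 -0.0005  0.0016]
```

>>> apply_moves(
  moves=[0.08, 0.001, -0.001, 0.002, 0, 0, 0, 0.06, 0, 0, 0, 0, 0, 0, 0.048, 0, 0, 0, 0, 0, 0, 0.048, 0, 0, 0, 0, 0, 0, 0.048, 0, 0, 0, 0, 0, 0, 0.048, 0, 0, 0, 0, 0, 0, 0.048, 0, 0, 0, 0, 0, 0, 0.048, 0, 0, 0, 0, 0, 0],
  newtons=20,
)

```text
clock: 14.7
position: [0.5398, -0.0962, 0.0635]
ee_rot: [0.005, 1.0, 0.002, 0.003]
contact_force: [0.5, -2.2, -0.7]
width: 0.0482
```

Run:
```python
from h import *
to([.538,-.0922,.061],0)
grab('wrist','w11')
```

```text
t 14.7 pos [ 0.5398 -0.0962  0.0635] w 0.0482 F [ 0.5 -2.2 -0.7]
shift [-0.0018 -0.0041  0.0025] rot [ 0.009  -0.0053  0.0041]
```

View pics/w11.png

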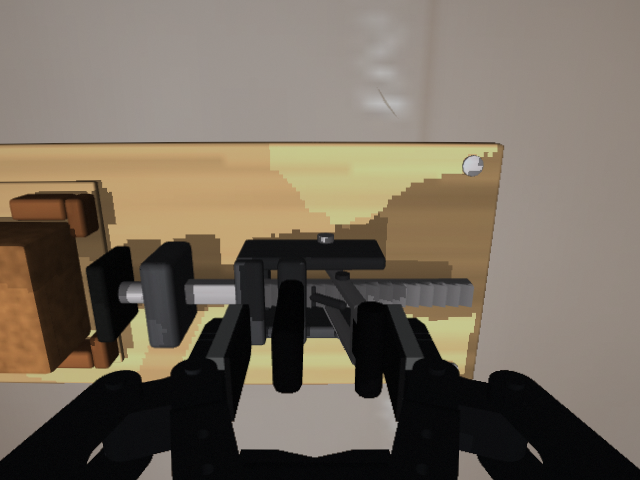

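>>> apply_moves(
  moves=[0.048, -0.002, -0.004, 0.002, 0.009, -0.005, 0.004, 0.035, 0, 0, 0, 0, 0, 0, 0.022, 0, 0, 0, 0, 0, 0, 0.02, 0, 0, 0, 0, 0, 0, 0.02, 0, 0, 0, 0, 0, 0, 0.02, 0, 0, 0, 0, 0, 0, 0.02, 0, 0, 0, 0, 0, 0, 0.02, 0, 0, 0, 0, 0, 0],
  newtons=20,
)

```text
clock: 15.42
position: [0.54, -0.0925, 0.0639]
ee_rot: [0.001, 1.0, 0.0, 0.003]
contact_force: [-0.2, -2.0, 0.6]
width: 0.0211
```

Run:
```python
from h import *
to([.538,-.0922,.061],0)
grab('wrist','w12')
```

```text
t 15.4167 pos [ 0.54   -0.0925  0.0639] w 0.0211 F [-0.2 -2.   0.6]
shift [-0.0021 -0.0003  0.0029] rot [ 0.0014 -0.0055  0.0007]
```

View pics/w12.png

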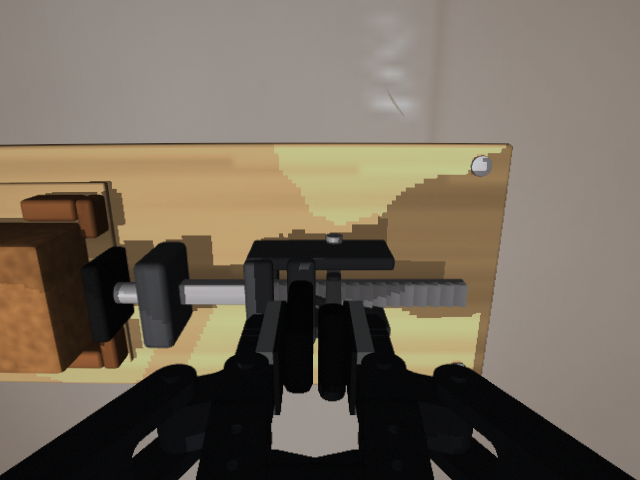

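```bash
cat >> h.py <<'E'
def cloud(d,u0,u1,v0,v1):
    uu,vv=np.meshgrid(np.arange(u0,u1),np.arange(v0,v1)); 
    K=np.array([[d['fx'],0,d['cx']],[0,d['fy'],d['cy']],[0,0,1]],float)
    p=cv2.undistortPoints(np.stack([uu.ravel(),vv.ravel()],1).astype(float)[:,None],K,np.array([d['k1'],0,0,0],float))[:,0]
    z=d['range_z'][v0:v1,u0:u1].ravel().astype(float); ok=z>.05
    C=np.column_stack([p*z[:,None],z])[ok]; return (C-d['t'])@d['R'], np.stack([uu.ravel(),vv.ravel()],1)[ok], d['image'][vv.ravel()[ok],uu.ravel()[ok]]
def clus(y,gap=.0025):
    y=np.sort(y); i=np.where(np.diff(y)>gap)[0]; st=np.r_[0,i+1]; en=np.r_[i,len(y)-1]
    return [(round(y[a],4),round(y[b],4),b-a+1) for a,b in zip(st,en) if b-a>8]
def meas(d):
    P,uv,c=cloud(d,0,330,220,400)
    m=(P[:,2]>.038)&(P[:,2]<.058)&(P[:,0]>.515)&(P[:,0]<.556)&(P[:,1]>-.06)
    print('tops y',clus(P[m,1]))
    dark=c.max(1)<90
    m2=m&dark
    print('dark tops',clus(P[m2,1]))
    m3=(P[:,2]>.018)&(P[:,2]<.042)&(P[:,0]>.548)&(P[:,0]<.565)&(P[:,1]>-.06)
    print('sides y',clus(P[m3,1]))
E
python3 - <<'E'
from h import *
for t in ['w11','w12']: print(t); meas(load(t))
E
```

```text
w11
tops y [(np.float64(-0.0381), np.float64(-0.0236), np.int64(3045)), (np.float64(-0.0093), np.float64(-0.0006), np.int64(1887)), (np.float64(0.0159), np.float64(0.0394), np.int64(5407))]
dark tops [(np.float64(-0.0381), np.float64(-0.0239), np.int64(2962)), (np.float64(-0.0093), np.float64(-0.0006), np.int64(1887)), (np.float64(0.0159), np.float64(0.0194), np.int64(1952))]
sides y [(np.float64(-0.0381), np.float64(-0.024), np.int64(821)), (np.float64(-0.0092), np.float64(-0.0007), np.int64(684)), (np.float64(0.0052), np.float64(0.0123), np.int64(79)), (np.float64(0.0161), np.float64(0.0187), np.int64(1211))]
w12
tops y [(np.float64(-0.0313), np.float64(-0.0166), np.int64(3034)), (np.float64(-0.0024), np.float64(0.0062), np.int64(1885)), (np.float64(0.0161), np.float64(0.0442), np.int64(6286))]
dark tops [(np.float64(-0.0313), np.float64(-0.0166), np.int64(2947)), (np.float64(-0.0024), np.float64(0.0062), np.int64(1885)), (np.float64(0.0161), np.float64(0.0194), np.int64(1862))]
sides y [(np.float64(-0.0314), np.float64(-0.0173), np.int64(846)), (np.float64(-0.0027), np.float64(0.0128), np.int64(772)), (np.float64(0.0162), np.float64(0.019), np.int64(1157))]
```

Stroke 1 moved the jaw 7.1 mm. The pad front is at y=.0062 and the block rear at .0161. Release and pump again.

>>> apply_moves(
  moves=[0.08, -0.002, 0, 0.002, 0, -0.005, 0, 0.08, 0, 0, 0, 0, 0, 0, 0.08, 0, 0, 0, 0, 0, 0, 0.08, 0, 0, 0, 0, 0, 0, 0.08, 0, 0, 0, 0, 0, 0, 0.08, 0, 0, 0, 0, 0, 0, 0.08, 0, 0, 0, 0, 0, 0, 0.08, 0, 0, 0, 0, 0, 0],
)

```text
clock: 16.13
position: [0.537, -0.0909, 0.0608]
ee_rot: [-0.001, 1.0, -0.0, -0.001]
contact_force: [-0.3, 0.2, 0.0]
width: 0.0799
```

Run:
```python
from h import *
to([.538,-.0922,.061],0)
meas(grab('wrist','w13'))
```

```text
t 16.1333 pos [ 0.537  -0.0909  0.0608] w 0.0799 F [-0.3  0.2  0. ]
shift [ 0.001   0.0013 -0.0003] rot [-0.0024  0.0023 -0.0009]
tops y [(np.float64(-0.0313), np.float64(-0.0162), np.int64(2634)), (np.float64(-0.0025), np.float64(0.0063), np.int64(1967)), (np.float64(0.0162), np.float64(0.0438), np.int64(6335))]
dark tops [(np.float64(-0.0313), np.float64(-0.0162), np.int64(2585)), (np.float64(-0.0025), np.float64(0.0063), np.int64(1967)), (np.float64(0.0162), np.float64(0.0194), np.int64(1945))]
sides y [(np.float64(-0.0313), np.float64(-0.0174), np.int64(870)), (np.float64(-0.0029), np.float64(0.013), np.int64(800)), (np.float64(0.0161), np.float64(0.0193), np.int64(1209))]
```

Jaw stayed. Stroke 2.

>>> apply_moves(
  moves=[0.06, 0.001, 0, 0, 0, 0, 0, 0.048, 0, 0, 0, 0, 0, 0, 0.035, 0, -0.001, 0, 0, 0, 0, 0.022, 0, -0.001, 0, 0, 0, 0, 0.02, 0, 0, 0, 0, 0, 0, 0.02, 0, 0, 0, 0, 0, 0, 0.02, 0, 0, 0, 0, 0, 0, 0.02, 0, 0, 0, 0, 0, 0],
  newtons=20,
)

```text
clock: 16.85
position: [0.5403, -0.0926, 0.0636]
ee_rot: [0.002, 1.0, 0.0, 0.001]
contact_force: [-0.5, -0.7, 1.5]
width: 0.0208
```

Run:
```python
from h import *
to([.538,-.0922,.061],0)
meas(grab('wrist','w14'))
```

```text
t 16.85 pos [ 0.5403 -0.0926  0.0636] w 0.0208 F [-0.5 -0.7  1.5]
shift [-0.0023 -0.0004  0.0026] rot [ 0.0049 -0.003   0.0007]
tops y [(np.float64(-0.0253), np.float64(-0.011), np.int64(3017)), (np.float64(0.0032), np.float64(0.0126), np.int64(1952)), (np.float64(0.016), np.float64(0.0441), np.int64(6212))]
dark tops [(np.float64(-0.0253), np.float64(-0.011), np.int64(3010)), (np.float64(0.0032), np.float64(0.0126), np.int64(1952)), (np.float64(0.016), np.float64(0.0193), np.int64(1878))]
sides y [(np.float64(-0.0255), np.float64(-0.0111), np.int64(902)), (np.float64(0.0032), np.float64(0.0124), np.int64(795)), (np.float64(0.0162), np.float64(0.0186), np.int64(980))]
```

View pics/w14.png

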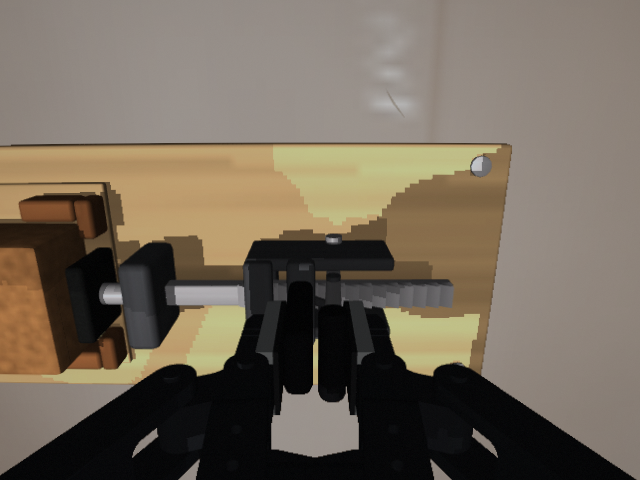

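>>> apply_moves(
  moves=[0.08, -0.002, 0, 0.002, 0.004, -0.003, 0, 0.08, 0, 0, 0, 0, 0, 0, 0.08, 0, 0, 0, 0, 0, 0, 0.08, 0, 0, 0, 0, 0, 0, 0.08, 0, 0, 0, 0, 0, 0, 0.08, 0, 0, 0, 0, 0, 0, 0.08, 0, 0, 0, 0, 0, 0, 0.08, 0, 0, 0, 0, 0, 0],
)

```text
clock: 17.57
position: [0.5376, -0.0917, 0.0606]
ee_rot: [-0.001, 1.0, -0.0, -0.001]
contact_force: [-0.2, -0.0, -0.4]
width: 0.0797
```

Run:
```python
from h import *
to([.538,-.0922,.061],0)
```

```text
t 17.5667 pos [ 0.5376 -0.0917  0.0606] w 0.0797 F [-0.2 -0.  -0.4]
shift [ 0.0004  0.0005 -0.0004] rot [-0.0014  0.0019 -0.0002]
```

>>> apply_moves(
  moves=[0.06, 0, 0, 0, 0, 0, 0, 0.048, 0, 0, 0, 0, 0, 0, 0.035, 0, -0.001, 0, 0, 0, 0, 0.022, 0, -0.001, 0, 0, 0, 0, 0.02, 0, 0, 0, 0, 0, 0, 0.02, 0, 0, 0, 0, 0, 0, 0.02, 0, 0, 0, 0, 0, 0, 0.02, 0, 0, 0, 0, 0, 0],
  newtons=20,
)

```text
clock: 18.23
position: [0.5395, -0.0925, 0.0632]
ee_rot: [0.002, 1.0, 0.001, 0.001]
contact_force: [-1.1, -0.4, 0.8]
width: 0.021
```

Run:
```python
from h import *
to([.538,-.0922,.061],0)
meas(grab('wrist','w16'))
```

```text
t 18.2333 pos [ 0.5395 -0.0925  0.0632] w 0.021 F [-1.1 -0.4  0.8]
shift [-0.0015 -0.0003  0.0022] rot [ 0.0044 -0.003   0.0011]
tops y [(np.float64(-0.0194), np.float64(-0.0047), np.int64(3093)), (np.float64(0.0094), np.float64(0.0433), np.int64(7388))]
dark tops [(np.float64(-0.0194), np.float64(-0.0047), np.int64(3085)), (np.float64(0.0094), np.float64(0.0198), np.int64(3302))]
sides y [(np.float64(-0.0193), np.float64(-0.0052), np.int64(930)), (np.float64(0.005), np.float64(0.0197), np.int64(1559))]
```

View pics/w16.png

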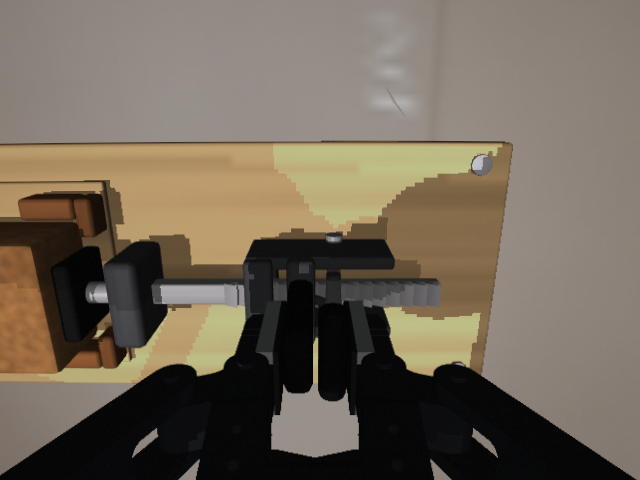

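No compression yet: the gap is still 14.1 mm, and the block is pushed almost to the fence. A further full stroke adds at most 6 mm, so it is safe.

>>> apply_moves(
  moves=[0.08, -0.002, 0, 0.002, 0.004, -0.003, 0, 0.08, 0, 0, 0, 0, 0, 0, 0.08, 0, 0, 0, 0, 0, 0, 0.08, 0, 0, 0, 0, 0, 0, 0.08, 0, 0, 0, 0, 0, 0, 0.08, 0, 0, 0, 0, 0, 0, 0.08, 0, 0, 0, 0, 0, 0, 0.08, 0, 0, 0, 0, 0, 0],
)

```text
clock: 18.95
position: [0.5368, -0.0918, 0.0603]
ee_rot: [-0.001, 1.0, 0.0, -0.001]
contact_force: [-0.2, -0.2, 0.2]
width: 0.0799
```

Run:
```python
from h import *
to([.538,-.0922,.061],0)
```

```text
t 18.95 pos [ 0.5368 -0.0918  0.0603] w 0.0799 F [-0.2 -0.2  0.2]
shift [ 0.0012  0.0004 -0.0007] rot [-0.002   0.0019  0.0002]
```

>>> apply_moves(
  moves=[0.06, 0, 0, 0, 0, 0, 0, 0.048, 0, 0, 0, 0, 0, 0, 0.035, 0, -0.001, 0, 0, 0, 0, 0.022, 0, -0.001, 0, 0, 0, 0, 0.02, 0, 0, 0, 0, 0, 0, 0.02, 0, 0, 0, 0, 0, 0, 0.02, 0, 0, 0, 0, 0, 0, 0.02, 0, 0, 0, 0, 0, 0],
  newtons=20,
)

```text
clock: 19.62
position: [0.5388, -0.0926, 0.063]
ee_rot: [0.002, 1.0, 0.001, 0.002]
contact_force: [-0.1, -1.6, 1.3]
width: 0.0209
```

Run:
```python
from h import *
to([.538,-.0922,.061],0)
meas(grab('wrist','w17'))
```

```text
t 19.6167 pos [ 0.5388 -0.0926  0.063 ] w 0.0209 F [-0.1 -1.6  1.3]
shift [-0.0008 -0.0004  0.002 ] rot [ 0.004  -0.0031  0.0016]
tops y [(np.float64(-0.0139), np.float64(0.0008), np.int64(3123)), (np.float64(0.0105), np.float64(0.0433), np.int64(7105))]
dark tops [(np.float64(-0.0139), np.float64(0.0008), np.int64(3105)), (np.float64(0.0105), np.float64(0.0211), np.int64(3313))]
sides y [(np.float64(-0.0137), np.float64(0.0004), np.int64(949)), (np.float64(0.0053), np.float64(0.0208), np.int64(1553))]
```

View pics/w17.png

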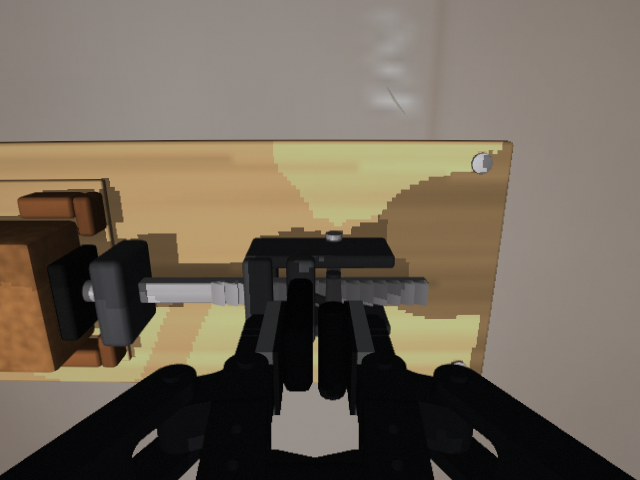

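Plunger ≈ 4.5 mm (gap 14.2→9.7). Half-way is 6 mm, so I need another stroke that stops part-way, at an opening of about 31 mm. A full squeeze would reach about 10.5 mm. I'll approach it in small steps of finger opening.

>>> apply_moves(
  moves=[0.08, -0.001, 0, 0.002, 0.004, -0.003, 0.001, 0.08, 0, 0, 0, 0, 0, 0, 0.08, 0, 0, 0, 0, 0, 0, 0.08, 0, 0, 0, 0, 0, 0, 0.08, 0, 0, 0, 0, 0, 0, 0.08, 0, 0, 0, 0, 0, 0, 0.08, 0, 0, 0, 0, 0, 0, 0.08, 0, 0, 0, 0, 0, 0],
)

```text
clock: 20.33
position: [0.5371, -0.0918, 0.06]
ee_rot: [-0.001, 1.0, -0.0, -0.001]
contact_force: [-0.6, -0.2, -0.1]
width: 0.0804
```

Run:
```python
from h import *
to([.538,-.0985,.061],0)
meas(grab('wrist','w18'))
```

```text
t 20.3333 pos [ 0.5371 -0.0918  0.06  ] w 0.0804 F [-0.6 -0.2 -0.1]
shift [ 0.0009  0.0067 -0.001 ] rot [-0.0024  0.002  -0.0005]
tops y [(np.float64(-0.0151), np.float64(-0.0003), np.int64(3251)), (np.float64(0.0103), np.float64(0.0421), np.int64(7105))]
dark tops [(np.float64(-0.0151), np.float64(-0.0003), np.int64(3228)), (np.float64(0.0103), np.float64(0.0215), np.int64(3446))]
sides y [(np.float64(-0.015), np.float64(-0.001), np.int64(993)), (np.float64(0.0051), np.float64(0.021), np.int64(1642))]
```

>>> apply_moves(
  moves=[0.06, 0.001, 0.006, -0.001, 0, 0, 0, 0.048, 0, 0, 0, 0, 0, 0, 0.042, 0, 0, 0, 0, 0, 0, 0.038, 0, 0, 0, 0, 0, 0, 0.038, 0, 0, 0, 0, 0, 0, 0.038, 0, 0, 0, 0, 0, 0, 0.038, 0, 0, 0, 0, 0, 0, 0.038, 0, 0, 0, 0, 0, 0],
  newtons=25,
)

```text
clock: 21.05
position: [0.539, -0.1009, 0.0622]
ee_rot: [0.001, 1.0, 0.0, -0.0]
contact_force: [-0.5, -1.6, -0.1]
width: 0.0378
```

Run:
```python
from h import *
to([.538,-.0985,.061],0)
meas(grab('wrist','w19'))
```

```text
t 21.05 pos [ 0.539  -0.1009  0.0622] w 0.0378 F [-0.5 -1.6 -0.1]
shift [-0.001  -0.0024  0.0012] rot [0.0018 0.     0.0003]
tops y [(np.float64(-0.0149), np.float64(0.0001), np.int64(3226)), (np.float64(0.01), np.float64(0.0346), np.int64(5475))]
dark tops [(np.float64(-0.0149), np.float64(0.0), np.int64(3217)), (np.float64(0.01), np.float64(0.022), np.int64(3459))]
sides y [(np.float64(-0.0148), np.float64(-0.0006), np.int64(1011)), (np.float64(0.0048), np.float64(0.0213), np.int64(1665))]
```

View pics/w19.png

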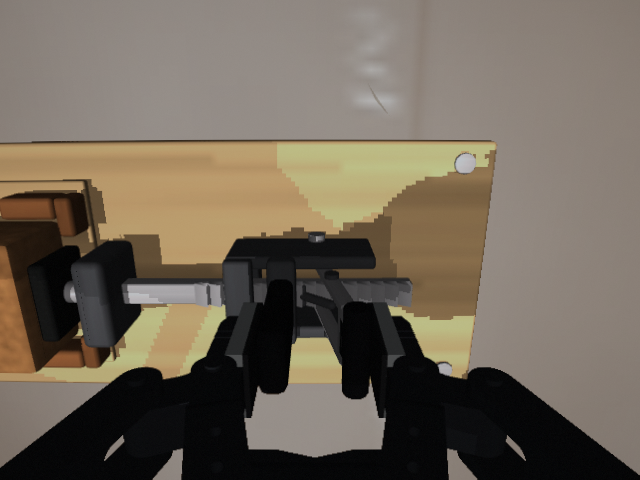

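>>> apply_moves(
  moves=[0.036, 0, -0.001, 0, 0, 0, 0, 0.034, 0, -0.001, 0, 0, 0, 0, 0.034, 0, 0, 0, 0, 0, 0, 0.034, 0, 0, 0, 0, 0, 0, 0.034, 0, 0, 0, 0, 0, 0, 0.034, 0, 0, 0, 0, 0, 0, 0.034, 0, 0, 0, 0, 0, 0, 0.034, 0, 0, 0, 0, 0, 0],
)

```text
clock: 21.77
position: [0.539, -0.0989, 0.0627]
ee_rot: [0.002, 1.0, 0.001, 0.0]
contact_force: [0.1, -0.2, 1.8]
width: 0.0341
```

Run:
```python
from h import *
to([.538,-.0985,.061],0)
meas(grab('wrist','w20'))
```

```text
t 21.7667 pos [ 0.539  -0.0989  0.0627] w 0.0341 F [ 0.1 -0.2  1.8]
shift [-0.001  -0.0004  0.0017] rot [ 0.003  -0.0002  0.0014]
tops y [(np.float64(-0.0136), np.float64(0.0012), np.int64(3225)), (np.float64(0.0102), np.float64(0.0369), np.int64(5892))]
dark tops [(np.float64(-0.0136), np.float64(0.0012), np.int64(3220)), (np.float64(0.0102), np.float64(0.0213), np.int64(3422))]
sides y [(np.float64(-0.0133), np.float64(0.001), np.int64(1005)), (np.float64(0.0052), np.float64(0.0209), np.int64(1591))]
```

>>> apply_moves(
  moves=[0.033, 0, -0.001, 0, 0, 0, 0, 0.0318, 0, 0, 0, 0, 0, 0, 0.0318, 0, 0, 0, 0, 0, 0, 0.0318, 0, 0, 0, 0, 0, 0, 0.0318, 0, 0, 0, 0, 0, 0, 0.0318, 0, 0, 0, 0, 0, 0, 0.0318, 0, 0, 0, 0, 0, 0, 0.0318, 0, 0, 0, 0, 0, 0],
)

```text
clock: 22.48
position: [0.5391, -0.0978, 0.0629]
ee_rot: [0.002, 1.0, 0.001, 0.0]
contact_force: [0.2, -0.4, 1.7]
width: 0.0321
```

Run:
```python
from h import *
to([.538,-.0985,.061],0)
meas(grab('wrist','w21'))
# image-edge check: intensity plane rays; pad/head edges at fixed row on top level, several views
im=cv2.imread('pics/w21.png'); cv2.imwrite('pics/c21.png',cv2.resize(im[220:390,0:180],None,fx=4,fy=3.5))
```

```text
t 22.4833 pos [ 0.5391 -0.0978  0.0629] w 0.0321 F [ 0.2 -0.4  1.7]
shift [-0.0011  0.0007  0.0019] rot [ 0.0034 -0.0004  0.0019]
tops y [(np.float64(-0.0129), np.float64(0.0019), np.int64(3199)), (np.float64(0.0103), np.float64(0.0375), np.int64(6067))]
dark tops [(np.float64(-0.0129), np.float64(0.0019), np.int64(3197)), (np.float64(0.0103), np.float64(0.0215), np.int64(3363))]
sides y [(np.float64(-0.0127), np.float64(0.0024), np.int64(997)), (np.float64(0.0052), np.float64(0.0208), np.int64(1552))]
```

View pics/c21.png

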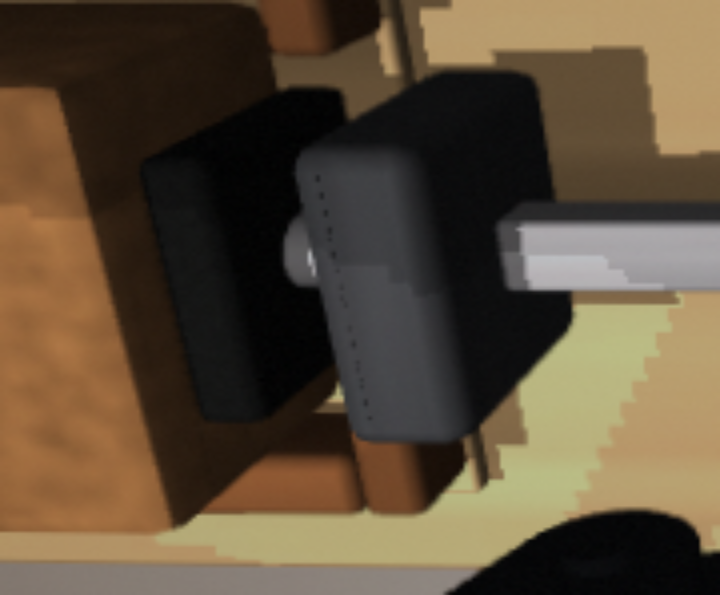

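The crop shows the pad flat against the block's end face, with part of the stem pushed in. The plunger reads about 5.6–5.8 mm. One small step further.

>>> apply_moves(
  moves=[0.0312, 0, 0, 0, 0, 0, 0, 0.0312, 0, 0, 0, 0, 0, 0, 0.0312, 0, 0, 0, 0, 0, 0, 0.0312, 0, 0, 0, 0, 0, 0, 0.0312, 0, 0, 0, 0, 0, 0, 0.0312, 0, 0, 0, 0, 0, 0, 0.0312, 0, 0, 0, 0, 0, 0, 0.0312, 0, 0, 0, 0, 0, 0],
)

```text
clock: 23.2
position: [0.539, -0.0975, 0.063]
ee_rot: [0.001, 1.0, 0.001, 0.0]
contact_force: [0.2, -0.3, 2.1]
width: 0.0315
```

Run:
```python
from h import *
to([.538,-.0975,.061],0)
meas(grab('wrist','w22')); meas(grab('wrist','w23')); grab('scene','s23')
to([.538,-.0975,.061],0)
```

```text
t 23.2 pos [ 0.539  -0.0975  0.063 ] w 0.0315 F [ 0.2 -0.3  2.1]
shift [-0.001  -0.0001  0.002 ] rot [ 0.003  -0.0004  0.0019]
tops y [(np.float64(-0.0125), np.float64(0.0023), np.int64(3189)), (np.float64(0.0102), np.float64(0.0388), np.int64(6136))]
dark tops [(np.float64(-0.0125), np.float64(0.0023), np.int64(3184)), (np.float64(0.0102), np.float64(0.0217), np.int64(3352))]
sides y [(np.float64(-0.0124), np.float64(0.0022), np.int64(993)), (np.float64(0.0049), np.float64(0.0207), np.int64(1542))]
tops y [(np.float64(-0.0126), np.float64(0.0022), np.int64(3191)), (np.float64(0.0104), np.float64(0.0379), np.int64(6125))]
dark tops [(np.float64(-0.0126), np.float64(0.0022), np.int64(3186)), (np.float64(0.0104), np.float64(0.0218), np.int64(3346))]
sides y [(np.float64(-0.0125), np.float64(0.0018), np.int64(984)), (np.float64(0.0053), np.float64(0.0207), np.int64(1557))]
t 23.35 pos [ 0.539  -0.0975  0.0629] w 0.0313 F [-0.3 -0.1  2.3]
shift [-0.001  -0.      0.0019] rot [ 0.003  -0.0004  0.0019]
```

View pics/w23.png

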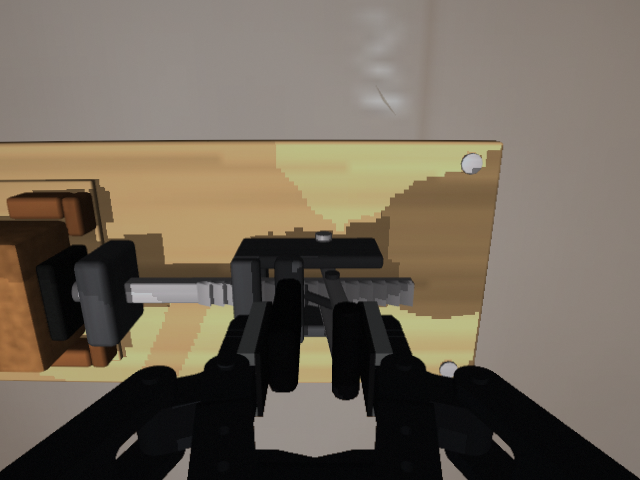

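View pics/s23.png

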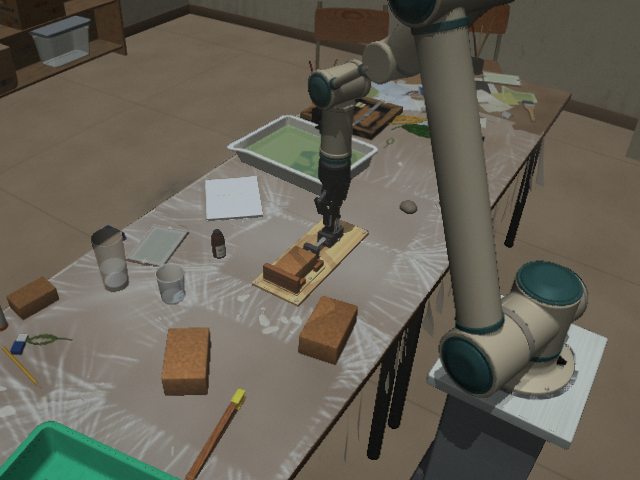

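Wrist view: the pad at (62,292) presses on the block, and the fingers at (250,345) and (378,345) hold handle and crossbar. Scene view: dropper (218,243), cup (171,284) and pebble (408,207) are where they were at the start. The plunger reads 5.9–6.1 mm and is steady over two pictures.

Run:
```python
from h import *
workorder.sign_off(); s=manip.get_state(); print(s['clock'],s['width'],s['contact_force'])
```

```text
the job is handed in; nothing more can be done
the job is handed in; nothing more can be done
```

The block is in the nest, the clamp presses on it, and I handed the job in at about 23.4 s with the gripper still holding the trigger.

**What I did:** I laid the smallest nearby cork block flat in the nest and let go of it. I then pumped the trigger with four full squeezes (about 6–7 mm of jaw each). A fifth, partial squeeze is held at a 31 mm finger opening.

**Last checks:**
- **Plunger:** it is in by about 5.9 mm measured from the jaw head's back edge, or 6.1 mm from the gap between head and pad. It was steady over two pictures. The most it showed at any check was 6.2 mm, well under the 9 mm limit. These readings are good to a few tenths of a millimetre.
- **Block:** after release its top was flat at about 52 mm above the table, as a seated block should be. The pad presses on its end face.
- **Bystanders:** the dropper bottle, measuring cup and pebble look unmoved in the scene picture. I compared that by eye only.

**What went less well:**
- **Fence touched:** on the way into the nest the block lightly touched the fence top and slipped about 3 mm upward in the grip. I backed off and seated it properly.
- **Loose fit:** the block lay about 2–3 mm short of the fence when released, and the jaw pushed it the rest of the way.
- **After hand-in:** I could not read the state again, because the interface was closed by then.

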